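# Release a delivery slip with the self-inking stamp

### The job

Take the blue self-inking stamp out of its tray and stamp the delivery slip on the sloped desk: set the stamp flat and square inside the empty printed box, right way up (its front, marked white, towards the low edge of the desk), and press its sprung head down to the stop without forcing it, holding it there for half a second without smudging. Then stand the stamp upright again, let go, in the tray compartment it came from, printing nowhere else and leaving the other stamps and everything else on the bench as they are.

Things in the scene. Friction and masses are not known exactly. Their poses are not given: they have to be found in the camera images.
- stamp_blue: blue self-inking stamp, about 95 g, loose, in one of the tray's compartments (which one varies). Origin: centre of its underside; z up. White foot 36 mm (x) by 56 mm (y), 12 mm high; two white cheeks rise from it into the head. Front at its own -x, roughly towards the robot at the start: white bar on that face, white card on the front half of the top
- stamp_blue_head (a joint): how far the blue head is pressed towards the foot, m: 0 up (rest), 0.018 at the stop. Head 32 mm along stamp x by 50 mm along y, from 34 to 92 mm above the underside at rest. Spring: about 4 N to start it, 10 N just before the stop, then solid. Grip across the 32 mm, on the blue head only, not on foot or cheeks
- stamp_blue_front (a point): centre of the white bar on the front face of the blue head: 16 mm towards stamp -x from its axis, 56 mm above the underside at rest; moves with the head
- desk: sloped wooden writing desk, fixed, 251 mm deep (x) by 300 mm wide (y); origin at the centre of its underside on the bench. A white pad of delivery slips (210 x 148 mm, immovable) lies on its board. At the slip's low end are two black-outlined boxes side by side: the left one already carries a red imprint, the right one is empty
- board: the desk's tilted top: slope 15 degrees, low edge towards the robot. Origin on the wood, under the centre of the empty box (46 mm along x by 66 mm along y inside); x up the slope, y to the left, z the outward normal. The paper is parallel to the wood, 4 to 18 mm above it along z: how many slips are left is not told
- tray: grey stamp tray, fixed, 70 mm (its x) by 244 mm (its y); origin at the centre of its underside. Three compartments in a row at y = -80, 0 and +80 mm, each 62 mm (x) by 76 mm (y) inside; floor 4 mm above the bench, walls up to 16 mm above the bench
- stamp_red: another stamp of the same shape with a red head, loose, in another compartment; leave it alone
- stamp_black: another stamp of the same shape with a black head, loose, in another compartment; leave it alone
- marker: marker pen lying on the bench near the robot, 130 mm long, 17 mm thick; bystander
- side_cutters: side cutters with orange handles lying on the bench left of the desk, 150 mm long; bystander
- tape_roll: roll of yellow tape lying flat, 104 mm across, 48 mm high; bystander
- mug: white mug, 82 mm across, 92 mm high; bystander
- spool_black: black wire spool standing upright, 100 mm across, 85 mm high; bystander
- spool_wood: plywood wire spool standing upright, 130 mm across, 95 mm high; bystander
Not all that is in view belongs to the job. There is more than one size of the stamp_blue; the one meant has the size given above.

How it is judged:
By the outcome, as a careful person would: the job done as asked, in the order asked, and still so for the second after the job is handed in, with the robot touching nothing.
It also fails if it takes over 48 s, if anything falls off the work surface, if the arm or the gripper's body presses on something with over 40 N, if the wrist force passes 120 N, or if a joint passes its speed limit or range.

### The arm

A 6-joint arm with a two-finger parallel gripper is mounted at the origin on the work surface. World frame = base frame: x ahead of the robot, y to its left, z up, the work surface at z = 0. Lengths are in m, angles in degrees, forces in N, time in s.
With the tool pointing down it reaches from about 0.4 to 0.825 m from the base axis. Payload 7 kg.
Tool frame: the origin (TCP) lies at the very end of the fingers, on their centre line; the grasp point (between the pads) lies 19 mm behind it; x points along the fingers, y is the direction in which the jaws open and shut, and the axes are right-handed (so a half turn about x gives the same grasp; the last joint's range is limited). The gripper opens to 88 mm and grips with 3 to 60 N. Pads are 19 mm wide; open, the fingers measure 130 mm over their backs; the gripper's body (78 mm by 193 mm) begins 47 mm behind the grasp point.
Start: joints at [-58.665, 20.546, 0.682, 0, -70.136, -16.507], TCP at [0.173, -0.653, 0.227] pointing down, gripper open.
Joint ranges: [-176.03, 176.03], [-82.01, 121.73], [-58.28, 71.71], [-173.87, 95.51], [-174.79, -0.11], [-173.66, 173.66]. Speed limits (degrees/s): [136.94, 136.94, 172.46, 180, 180, 180].

### API

Orientations are given as [roll, pitch, yaw] about the fixed x, y, z axes, in that order (R = Rz(yaw) Ry(pitch) Rx(roll)).
In Python, from plant import * gives the robot as it stands. The module is installed in compiled form; this text tells all that it offers.
- The arm moves only by the shell command python3 -m creep 'ROWS' [FORCE]. ROWS is a JSON object of lists of equal length, an entry for each row: "jaw": the closure, from -1 (fully open) to 1 (shut); "translation": the shift along the tool's x, y, z in m, a list of three; "roll": the turn about the tool's x in rad. A call has exactly 10 rows; each row shifts and turns the commanded pose from where the row before left it, along the tool's axes as they then stand; what a row does not reach is not made up. A row lasts 1/10 s, in which the tool goes at most 50 mm and 8.59 degrees, less where a joint would pass 70% of its speed; a pose out of reach is approached as far as the arm can. A call with a gripper value outside its range is refused whole. The fingers move at their own pace and stop on an object; FORCE is the grip in N (left out, the last holds). Time passes only in rows, so rows that do not move let the fingers close, or fill a call up. It gives the time, the measured TCP pose, the force and the opening at its end, in the units of the state.
- get_state(): the state, without advancing time (a new reading comes with each control period).
- capture(name): name is "scene" or "side" or "wrist"; returns a dict with "image" (400x640x3 uint8, red, green, blue), "fovy" (degrees; the focal length in pixels is half the picture's height over the tangent of half this angle, whatever the lens; pixels are square), "cx", "cy" (the principal point, pixels), "pose" (4x4, takes a point from camera to world coordinates); the wrist camera has in their place "tool_from_camera" (4x4, takes a point from camera to tool coordinates, whose origin is the TCP and whose axes are the tool frame's). Camera axes: x right, y up, looking along -z (the intrinsics and any distortion apply to the point x, -y, -z); pixel columns grow to the right and rows downward; lengths in m; the calibration is good to about 2 mm. A picture is of the moment at which its call begins: read the wrist's pose just before it. There is no depth.
- close_job(): hands the job in, once; it reports no verdict.
The state is a dict: "time_s": time; "joints": joint angles; "qd": joint speeds; "joint_torque": joint torques, N m; "tcp_pos": TCP position; "eef_rot": TCP orientation; "contact_force": force on the tool from outside, world axes, zero at the start; "moment": the same for the moment, N m; "gripper_width": finger opening in m.
Only numpy, scipy, OpenCV 4.12 (cv2) and the standard library are available. Lean on these libraries where they do the work, as an engineer would, in place of code of your own. Each camera call takes 0.05 s, during which the arm holds its last target.

## Working session

There is one attempt and no reset: what is moved stays moved. The work goes in short steps, Python scripts to look and compute and a shell command to move; the robot and the scene stay as the last step left them, time stands still between calls to the robot, and variables do not carry over. Pictures are saved under pics/ and viewed, and the job is handed in when it is done.

```bash
mkdir -p pics; python3 - <<'E'
from plant import *
import cv2
s=get_state();print(s)
for n in ["scene","side","wrist"]:
    c=capture(n)
    print(n,{k:(v if k!='image' else v.shape) for k,v in c.items()})
    cv2.imwrite(f'pics/{n}0.png',c['image'][:,:,::-1])
E
```

```text
{'time_s': 0.0, 'joints': array([-5.86663979e+01,  2.05914647e+01,  6.33901091e-01, -1.80542402e-02,
       -7.01380156e+01, -1.65075884e+01]), 'qd': array([ 0.00831588, -0.04477028,  0.01630781, -0.01238599, -0.00440791,
        0.01059108]), 'joint_torque': array([-6.95468661e-04, -5.82728970e+01,  2.93055063e+01,  6.99737549e+00,
        6.85686129e-03, -1.92866296e-04]), 'tcp_pos': array([ 0.17256162, -0.65205582,  0.22562984]), 'eef_rot': array([ 96.43977584,  89.90292511, 111.25964131]), 'contact_force': array([-0.31394129, -0.70101796,  0.07969285]), 'moment': array([-0.04385734, -0.02768858,  0.0276175 ]), 'gripper_width': 0.08764897811662159}
scene {'image': (400, 640, 3), 'fovy': 48.92158096267172, 'cx': 326.9351814476832, 'cy': 204.31335200631335, 'pose': array([[-0.47275481, -0.53152011,  0.70284369,  1.50286276],
       [ 0.88095085, -0.26634208,  0.39113616,  0.57262526],
       [-0.02069988,  0.80408225,  0.59415759,  0.83698126],
       [ 0.        ,  0.        ,  0.        ,  1.        ]])}
side {'image': (400, 640, 3), 'fovy': 46.31944393081668, 'cx': 310.2481373065111, 'cy': 197.8559899034874, 'pose': array([[-0.89933259,  0.28539742, -0.33128418,  0.14753572],
       [-0.43725338, -0.59254905,  0.67653167,  0.92460587],
       [-0.00322173,  0.75328211,  0.65768966,  0.93711706],
       [ 0.        ,  0.        ,  0.        ,  1.        ]])}
wrist {'image': (400, 640, 3), 'fovy': 58.27892731044447, 'cx': 318.575254746503, 'cy': 205.20447002515982, 'tool_from_camera': array([[ 7.20886017e-04,  3.11122634e-01, -9.50369500e-01,
        -1.57755077e-01],
       [ 9.99999663e-01, -5.98320872e-04,  5.62659690e-04,
         3.90456325e-04],
       [-3.93569744e-04, -9.50369585e-01, -3.11122960e-01,
        -8.32966147e-02],
       [ 0.00000000e+00,  0.00000000e+00,  0.00000000e+00,
         1.00000000e+00]])}
```

View pics/scene0.png

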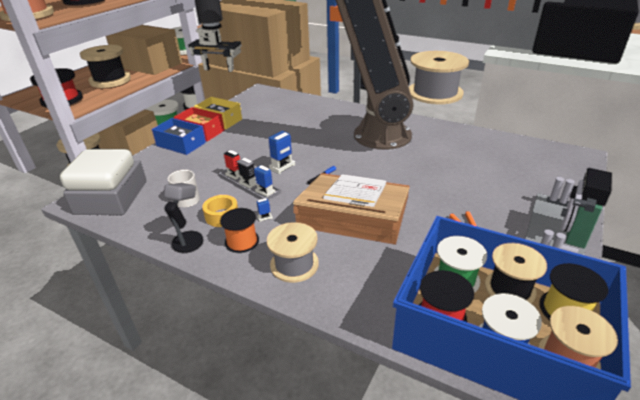

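View pics/side0.png

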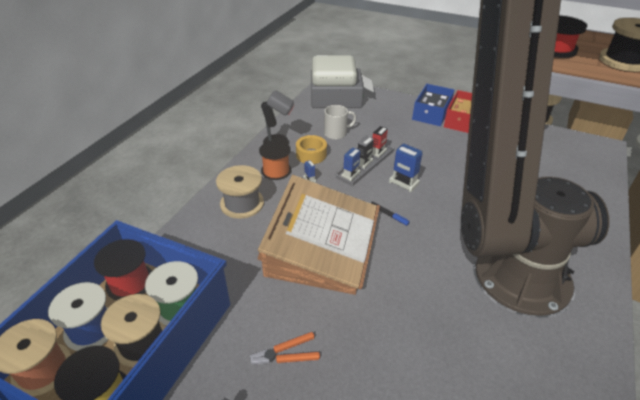

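View pics/wrist0.png

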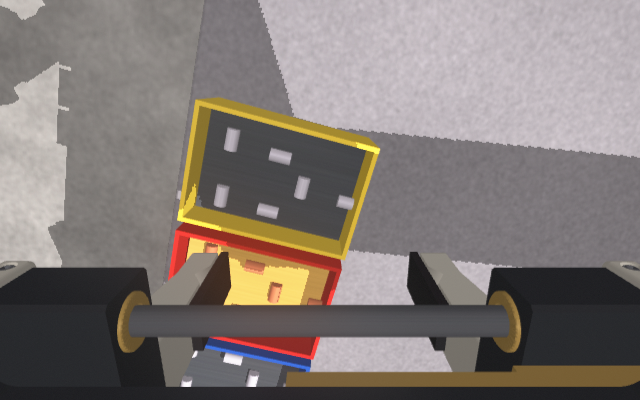

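The tray holds blue, black and red stamps (blue at side px ≈(352,160)). There are two decoys: a larger blue stamp at (406,165) and a small one at (310,170). Next I'll enlarge the crops.

```bash
cat > h.py <<'E'
from plant import *
import numpy as np, cv2
from scipy.spatial.transform import Rotation as R
def toolT(s):
    T=np.eye(4);T[:3,:3]=R.from_euler('xyz',s['eef_rot'],degrees=True).as_matrix();T[:3,3]=s['tcp_pos'];return T
def cam(n):
    s=get_state();c=capture(n)
    T=c['pose'] if n!='wrist' else toolT(s)@c['tool_from_camera']
    f=200/np.tan(np.radians(c['fovy']/2))
    return dict(T=T,f=f,cx=c['cx'],cy=c['cy'],image=c['image'],s=s)
def save(n,name):
    c=cam(n);np.savez(f'pics/{name}.npz',**{k:c[k] for k in('T','f','cx','cy','image')});cv2.imwrite(f'pics/{name}.png',c['image'][:,:,::-1]);return c
def load(name): return dict(np.load(f'pics/{name}.npz'))
def ray(c,u,v):
    d=np.array([(u-c['cx'])/c['f'],-(v-c['cy'])/c['f'],-1]);return c['T'][:3,3],c['T'][:3,:3]@d
def atz(c,u,v,z):
    o,d=ray(c,u,v);return o+d*(z-o[2])/d[2]
def onplane(c,u,v,p,n):
    o,d=ray(c,u,v);return o+d*(np.dot(np.array(p)-o,n)/np.dot(d,n))
def proj(c,P):
    q=np.linalg.inv(c['T'])@np.append(P,1);return np.array([c['cx']-c['f']*q[0]/q[2],c['cy']+c['f']*q[1]/q[2]])
def tri(obs):
    A=np.zeros((3,3));b=np.zeros(3)
    for c,u,v in obs:
        o,d=ray(c,u,v);d=d/np.linalg.norm(d);M=np.eye(3)-np.outer(d,d);A+=M;b+=M@o
    return np.linalg.solve(A,b)
def crop(name,x0,y0,x1,y1,k):
    im=cv2.imread(f'pics/{name}.png')[y0:y1,x0:x1];cv2.imwrite(f'pics/{name}_c{x0}_{y0}.png',cv2.resize(im,None,fx=k,fy=k,interpolation=cv2.INTER_CUBIC))
E
python3 - <<'E'
from h import *
save('scene','sc1');save('side','sd1')
crop('sd1',290,110,430,215,5);crop('sd1',255,175,385,295,5);crop('sc1',210,125,310,225,6)
E
```

```text
(no output)
```

View pics/sd1_c290_110.png

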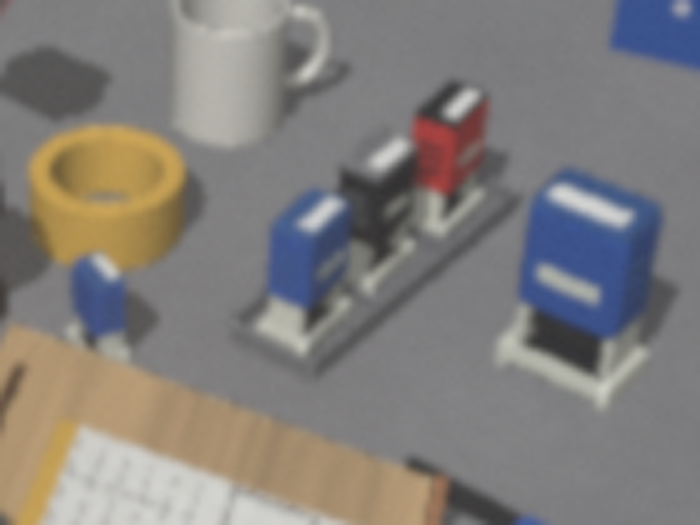

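View pics/sd1_c255_175.png

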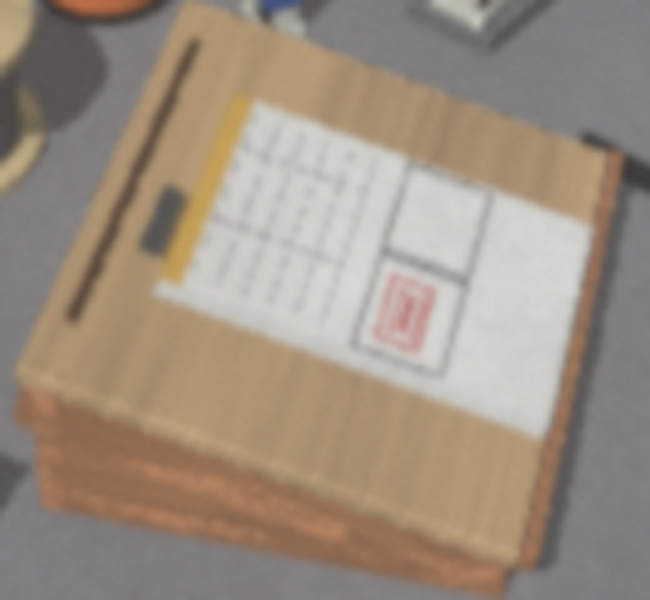

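View pics/sc1_c210_125.png

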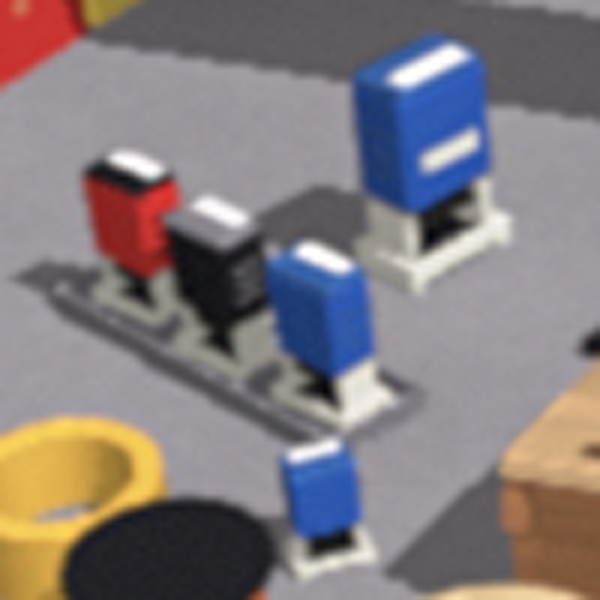

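```bash
python3 - <<'E'
from h import *
np.set_printoptions(precision=4,suppress=True)
sd=load('sd1');sc=load('sc1')
a=lambda x,y:(290+x/5,110+y/5)
b=lambda x,y:(210+x/6,125+y/6)
print('blue top side',atz(sd,*a(312,208),.096),'scene',atz(sc,*b(316,258),.096))
print('tray corners side', [atz(sd,*a(*p),.016) for p in[(240,322),(312,365),(518,195)]])
print('tray corners scene', [atz(sc,*b(*p),.016) for p in[(48,285),(320,430),(420,385)]])
d=lambda x,y:(255+x/5,175+y/5)
for p in [(407,167),(492,188),(467,275),(385,253),(440,375),(355,347)]: print('box',[atz(sd,*d(*p),z) for z in(.05,.07)])
for p in [(185,2),(618,152),(520,560),(20,378)]: print('desk',[atz(sd,*d(*p),z) for z in(.03,.05,.09,.1)])
E
```

```text
blue top side [ 0.5489 -0.192   0.096 ] scene [ 0.5459 -0.1926  0.096 ]
tray corners side [array([ 0.5816, -0.1631,  0.016 ]), array([ 0.5242, -0.1429,  0.016 ]), array([ 0.4666, -0.373 ,  0.016 ])]
tray corners scene [array([ 0.5376, -0.3997,  0.016 ]), array([ 0.5873, -0.1716,  0.016 ]), array([ 0.527 , -0.1467,  0.016 ])]
box [array([0.5084, 0.0207, 0.05  ]), array([0.5003, 0.0411, 0.07  ])]
box [array([0.4589, 0.0161, 0.05  ]), array([0.4519, 0.0366, 0.07  ])]
box [array([0.4454, 0.0853, 0.05  ]), array([0.4386, 0.1042, 0.07  ])]
box [array([0.4916, 0.089 , 0.05  ]), array([0.4839, 0.1079, 0.07  ])]
box [array([0.4303, 0.1581, 0.05  ]), array([0.4239, 0.1754, 0.07  ])]
box [array([0.4775, 0.1592, 0.05  ]), array([0.4701, 0.1764, 0.07  ])]
desk [array([ 0.7024, -0.0797,  0.03  ]), array([ 0.6902, -0.0575,  0.05  ]), array([ 0.6657, -0.0132,  0.09  ]), array([ 0.6596, -0.0022,  0.1   ])]
desk [array([ 0.4117, -0.0645,  0.03  ]), array([ 0.4059, -0.0427,  0.05  ]), array([0.3942, 0.0009, 0.09  ]), array([0.3913, 0.0118, 0.1   ])]
desk [array([0.3547, 0.2353, 0.03  ]), array([0.3501, 0.2505, 0.05  ]), array([0.341 , 0.2809, 0.09  ]), array([0.3387, 0.2885, 0.1   ])]
desk [array([0.6335, 0.2381, 0.03  ]), array([0.6228, 0.2533, 0.05  ]), array([0.6013, 0.2835, 0.09  ]), array([0.596 , 0.2911, 0.1   ])]
```

```bash
python3 - <<'E'
from h import *
np.set_printoptions(precision=4,suppress=True)
s=get_state();T=toolT(s);print(T)
st=R.from_euler('z',-14,degrees=True).as_matrix()
print('delta tool to hover',T[:3,:3].T@(np.array([.547,-.192,.2256])-s['tcp_pos']))
y=T[:3,1];print('tool y azimuth',np.degrees(np.arctan2(y[1],y[0])),'toolz az',np.degrees(np.arctan2(T[1,2],T[0,2])))
sd=load('sd1');sc=load('sc1')
a=lambda x,y:(290+x/5,110+y/5)
b=lambda x,y:(210+x/6,125+y/6)
print('big top',[ (atz(sd,*a(605,205),z),atz(sc,*b(425,65),z)) for z in (.12,.14,.16)])
print('big foot',atz(sd,*a(605,400),0),atz(sd,*a(500,350),0),atz(sd,*a(648,355),0))
E
```

```text
[[-0.0003 -0.2558  0.9667  0.1727]
 [ 0.0007  0.9667  0.2558 -0.6523]
 [-1.      0.0008 -0.0001  0.2261]
 [ 0.      0.      0.      1.    ]]
delta tool to hover [0.0007 0.3492 0.4797]
tool y azimuth 104.82363400770805 toolz az 14.823638238555214
big top [(array([ 0.3804, -0.2391,  0.12  ]), array([ 0.3722, -0.2338,  0.12  ])), (array([ 0.3747, -0.2106,  0.14  ]), array([ 0.4037, -0.2113,  0.14  ])), (array([ 0.369 , -0.1821,  0.16  ]), array([ 0.4353, -0.1888,  0.16  ]))]
big foot [ 0.354  -0.2084  0.    ] [ 0.4286 -0.2273  0.    ] [ 0.3423 -0.2632 -0.    ]
```

```bash
python3 -m creep '{"jaw":[-1,-1,-1,-1,-1,-1,-1,-1,-1,-1],"translation":[[0,0.029,0.04],[0,0.029,0.04],[0,0.029,0.04],[0,0.029,0.04],[0,0.029,0.04],[0,0.029,0.04],[0,0.029,0.04],[0,0.029,0.04],[0,0.029,0.04],[0,0.029,0.04]],"roll":[0,0,0,0,0,0,0,0,0,0]}'; python3 -m creep '{"jaw":[-1,-1,-1,-1,-1,-1,-1,-1,-1,-1],"translation":[[0,0.029,0.04],[0,0.029,0.04],[0,0,0],[0,0,0],[0,0,0],[0,0,0],[0,0,0],[0,0,0],[0,0,0],[0,0,0]],"roll":[0,0,-0.133,-0.133,-0.133,-0.133,-0.133,-0.133,-0.133,-0.133]}'
python3 - <<'E'
from h import *
c=save('wrist','w1');print(c['s']['joints'],toolT(c['s']))
E
```

```text
time_s: 1.25
tcp_pos: [0.4861, -0.268, 0.2269]
eef_rot: [-28.3, 90.0, -13.4]
contact_force: [1.3, -1.3, 0.3]
gripper_width: 0.0876
time_s: 2.25
tcp_pos: [0.5476, -0.1932, 0.2265]
eef_rot: [69.4, 90.0, 145.5]
contact_force: [-0.0, 0.2, 0.2]
gripper_width: 0.0876
[-1.52491961e-01  1.17309559e+01 -1.15554518e+01 -5.12512198e-03
 -6.67204849e+01 -1.37432034e+01] [[-1.20076613e-04 -9.70726027e-01  2.40189437e-01  5.47585742e-01]
 [ 8.24877800e-05  2.40189428e-01  9.70726033e-01 -1.93227011e-01]
 [-9.99999989e-01  1.36374187e-04  5.12319021e-05  2.26503810e-01]
 [ 0.00000000e+00  0.00000000e+00  0.00000000e+00  1.00000000e+00]]
```

View pics/w1.png

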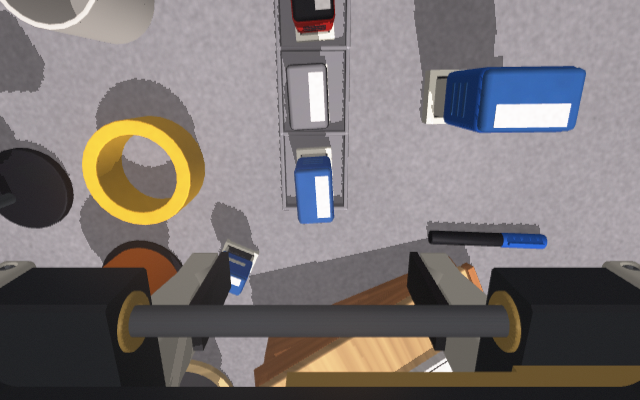

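```bash
python3 - <<'E'
from h import *
crop('w1',265,120,365,240,5)
E
```

```text
(no output)
```

View pics/w1_c265_120.png

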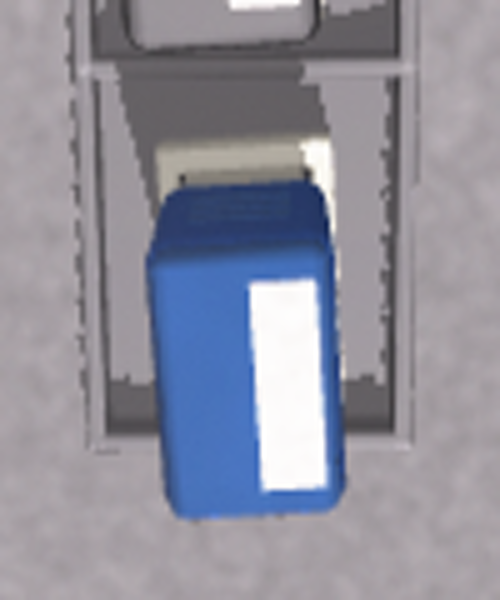

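```bash
python3 - <<'E'
from h import *
np.set_printoptions(precision=4,suppress=True)
c=load('w1')
q=lambda x,y:atz(c,265+x/5,120+y/5,.096)
P=[q(*p) for p in[(150,255),(332,243),(344,502),(168,517)]];print(np.array(P))
ctr=sum(P)/4;print('ctr',ctr,[np.linalg.norm(P[i]-P[(i+1)%4]) for i in range(4)])
for a,b in [((248,284),(262,492)),((316,279),(326,490)),((150,265),(168,505)),((331,255),(343,490))]:
    d=q(*b)-q(*a);print('stamp y az -90 (yaw):',np.degrees(np.arctan2(d[1],d[0]))-90)
for p,z in [((85,68),.016),((410,66),.016),((95,445),.016),((412,440),.016)]: print('tray',atz(c,265+p[0]/5,120+p[1]/5,z))
def w(u,v,z):return atz(c,u,v,z)
print('tray len',w(350,48,.016),w(346,208,.016),w(280,50,.016),w(284,208,.016))
# foot back edge far (y-): 
for p in [(155,143),(330,136)]: print('foot',atz(c,265+p[0]/5,120+p[1]/5,.016))
E
```

```text
[[ 0.563  -0.2167  0.096 ]
 [ 0.5336 -0.2115  0.096 ]
 [ 0.5419 -0.167   0.096 ]
 [ 0.5719 -0.1716  0.096 ]]
ctr [ 0.5526 -0.1917  0.096 ] [np.float64(0.029884361334297713), np.float64(0.04527301287042741), np.float64(0.03034423800578636), np.float64(0.046000756139292366)]
stamp y az -90 (yaw): -10.31618438678187
stamp y az -90 (yaw): -10.750680997673555
stamp y az -90 (yaw): -10.84237118281365
stamp y az -90 (yaw): -10.385735693403731
tray [ 0.5753 -0.2411  0.016 ]
tray [ 0.5112 -0.2257  0.016 ]
tray [ 0.595  -0.1629  0.016 ]
tray [ 0.5281 -0.1475  0.016 ]
tray len [ 0.4913 -0.3026  0.016 ] [ 0.5295 -0.1479  0.016 ] [ 0.556  -0.3168  0.016 ] [ 0.5947 -0.164   0.016 ]
foot [ 0.5654 -0.223   0.016 ]
foot [ 0.5302 -0.2158  0.016 ]
```

```bash
python3 - <<'E'
from h import *
np.set_printoptions(precision=4,suppress=True)
c=load('w1')
for p,z in [((240,245),0),((225,285),.05),((248,290),.05),((143,170),.048),((143,225),.03),((145,245),.085),((430,240),.015),((270,355),.1)]: print(p,atz(c,*p,z))
E
```

```text
(240, 245) [ 0.6598 -0.1275  0.    ]
(225, 285) [ 0.6722 -0.1064  0.05  ]
(248, 290) [ 0.6504 -0.0948  0.05  ]
(143, 170) [ 0.7095 -0.2428  0.048 ]
(143, 225) [ 0.7421 -0.1857  0.03  ]
(145, 245) [ 0.7148 -0.1808  0.085 ]
(430, 240) [ 0.4465 -0.0882  0.015 ]
(270, 355) [ 0.633  -0.0483  0.1   ]
```

```bash
python3 -m creep '{"jaw":[-1,-1,-1,-1,-1,-1,-1,-1,-1,-1],"translation":[[0,0,0],[0,-0.005,0.002],[0.03,0,0],[0.03,0,0],[0.03,0,0],[0.02,0,0],[0.02,0,0],[0,0,0],[0,0,0],[0,0,0]],"roll":[-0.058,0,0,0,0,0,0,0,0,0]}' 20
python3 - <<'E'
from h import *
c=save('wrist','w2');print(c['s']['contact_force'],toolT(c['s']))
E
```

```text
time_s: 3.3
tcp_pos: [0.554, -0.1923, 0.0978]
eef_rot: [-89.4, 89.9, -10.3]
contact_force: [0.0, -0.6, -0.5]
gripper_width: 0.0876
[ 0.04237347 -0.59901532 -0.52596186] [[ 1.80783406e-03 -9.81870697e-01  1.89543310e-01  5.53977483e-01]
 [-3.29957316e-04  1.89543024e-01  9.81872361e-01 -1.92312838e-01]
 [-9.99998311e-01 -1.83760350e-03  1.86869161e-05  9.78280551e-02]
 [ 0.00000000e+00  0.00000000e+00  0.00000000e+00  1.00000000e+00]]
```

View pics/w2.png

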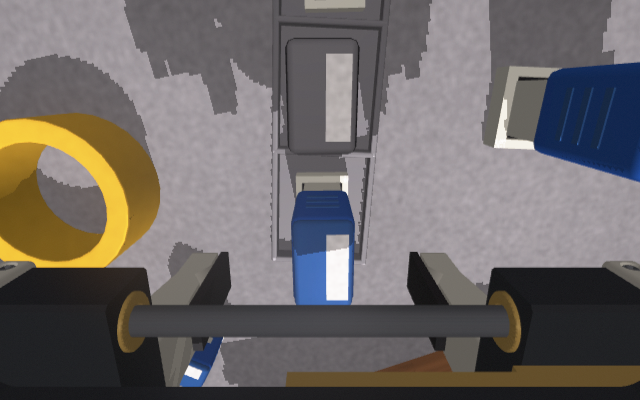

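```bash
python3 -m creep '{"jaw":[-1,-1,-1,1,1,1,1,1,1,1],"translation":[[0.025,0,0],[0.025,0,0],[0,0,0],[0,0,0],[0,0,0],[0,0,0],[0,0,0],[0,0,0],[0,0,0],[0,0,0]],"roll":[0,0,0,0,0,0,0,0,0,0]}' 40
python3 - <<'E'
from h import *
s=get_state();print(toolT(s))
E
```

```text
time_s: 4.35
tcp_pos: [0.553, -0.1922, 0.0467]
eef_rot: [-78.8, 90.0, 0.3]
contact_force: [0.0, 0.9, 0.1]
gripper_width: 0.0368
[[ 1.85883889e-04 -9.82004540e-01  1.88857219e-01  5.53022342e-01]
 [ 1.08973180e-06  1.88857223e-01  9.82004557e-01 -1.92221394e-01]
 [-9.99999983e-01 -1.82333023e-04  3.61756367e-05  4.66747056e-02]
 [ 0.00000000e+00  0.00000000e+00  0.00000000e+00  1.00000000e+00]]
```

```bash
python3 -m creep '{"jaw":[1,1,1,1,1,1,1,1,1,1],"translation":[[0,0,0],[0,0,0],[-0.01,0,0],[-0.02,0,0],[-0.03,0,0],[-0.04,0,0],[-0.04,0,0],[-0.04,0,0],[-0.02,0,0],[0,0,0]],"roll":[0,0,0,0,0,0,0,0,0,0]}' 40
python3 - <<'E'
from h import *
s=get_state();print(toolT(s),s['contact_force'])
c=save('wrist','w3');T=toolT(s)
print(T[:3,:3].T@(np.array([.46,.13,.25])-s['tcp_pos']))
E
```

```text
time_s: 5.35
tcp_pos: [0.5546, -0.1926, 0.2513]
eef_rot: [-86.8, 89.6, -7.6]
contact_force: [-1.1, 0.0, -2.4]
gripper_width: 0.0315
[[ 7.03989765e-03 -9.82042587e-01  1.88527974e-01  5.54565101e-01]
 [-9.42195211e-04  1.88526048e-01  9.82067738e-01 -1.92601244e-01]
 [-9.99974776e-01 -7.09128651e-03  4.01928262e-04  2.51252493e-01]
 [ 0.00000000e+00  0.00000000e+00  0.00000000e+00  1.00000000e+00]] [-1.14434449  0.03229013 -2.40678768]
[2.82779375e-04 1.53694576e-01 2.98987604e-01]
```

View pics/w3.png

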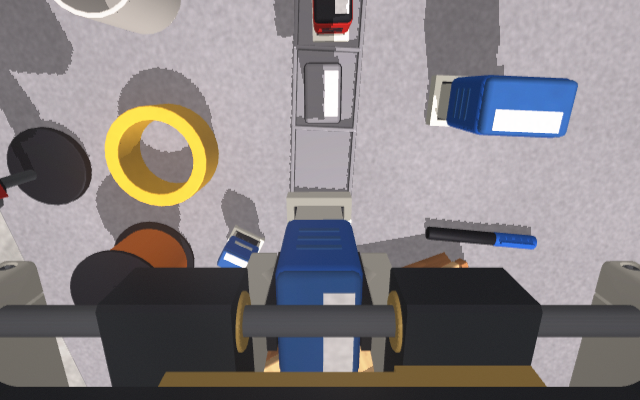

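```bash
python3 -m creep '{"jaw":[1,1,1,1,1,1,1,1,1,1],"translation":[[0,0.011,0.021],[0,0.022,0.043],[0,0.022,0.043],[0,0.022,0.043],[0,0.022,0.043],[0,0.022,0.043],[0,0.022,0.043],[0,0.011,0.021],[0,0,0],[0,0,0]],"roll":[0,0,0,0,0,0,0,-0.124,-0.125,-0.125]}' 40
python3 -m creep '{"jaw":[1,1,1,1,1,1,1,1,1,1],"translation":[[0,0,0],[0,0,0],[0,0,0],[0,0,0],[0,0,0],[0,0,0],[0,0,0],[0,0,0],[0,0,0],[0,0,0]],"roll":[0,0,0,0,0,0,0,0,0,0]}' 40
python3 - <<'E'
from h import *
c=save('wrist','w4');print(c['s']['joints'],toolT(c['s']),c['s']['contact_force'])
E
```

```text
time_s: 6.4
tcp_pos: [0.4573, 0.1321, 0.2454]
eef_rot: [106.6, 89.9, -152.5]
contact_force: [-0.5, 0.3, -1.7]
gripper_width: 0.0318
time_s: 7.4
tcp_pos: [0.4584, 0.1314, 0.2466]
eef_rot: [-79.2, 90.0, 21.4]
contact_force: [1.0, -0.7, -0.9]
gripper_width: 0.0319
[ 3.97169131e+01  7.23083697e-01 -2.15529512e+01  2.23987388e-04
 -6.77233399e+01 -2.91788655e+01] [[ 1.07051707e-05 -9.83133405e-01 -1.82889878e-01  4.58395514e-01]
 [ 4.19001718e-06 -1.82889878e-01  9.83133405e-01  1.31447726e-01]
 [-1.00000000e+00 -1.12909227e-05  2.16147849e-06  2.46575333e-01]
 [ 0.00000000e+00  0.00000000e+00  0.00000000e+00  1.00000000e+00]] [ 0.97756385 -0.7474701  -0.87617057]
```

View pics/w4.png

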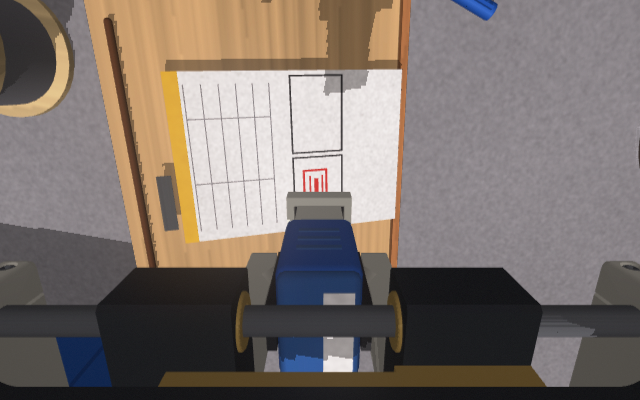

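```bash
python3 - <<'E'
from h import *
crop('w4',270,55,420,175,5)
crop('w4',80,50,220,170,5)
crop('sd1',315,200,385,270,9)
crop('w4',150,160,290,260,5)
crop('w4',360,160,430,280,5)
E
```

```text
(no output)
```

View pics/w4_c270_55.png

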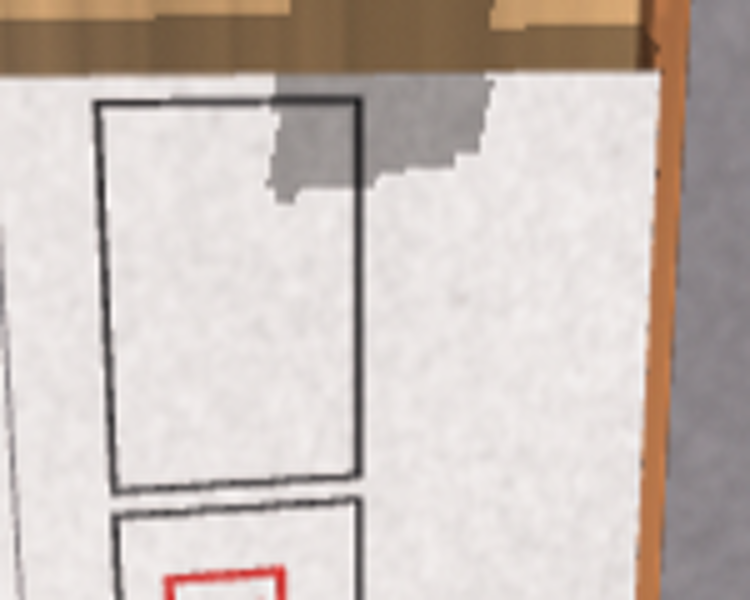

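View pics/w4_c80_50.png

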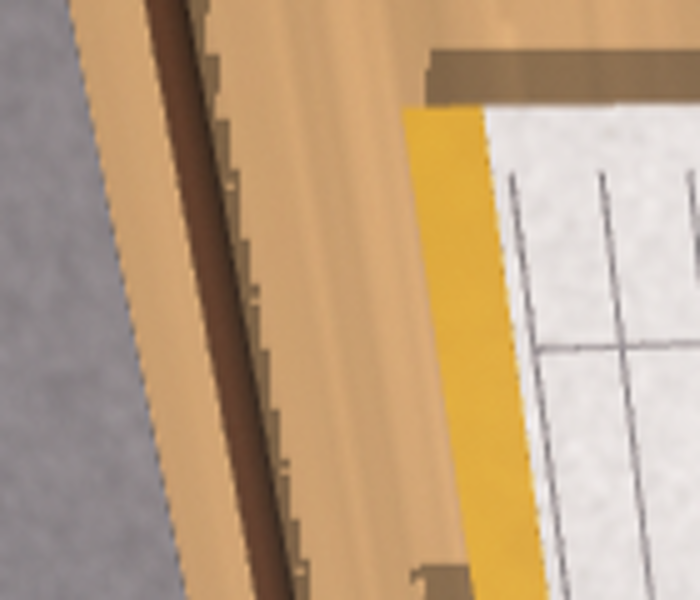

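View pics/sd1_c315_200.png

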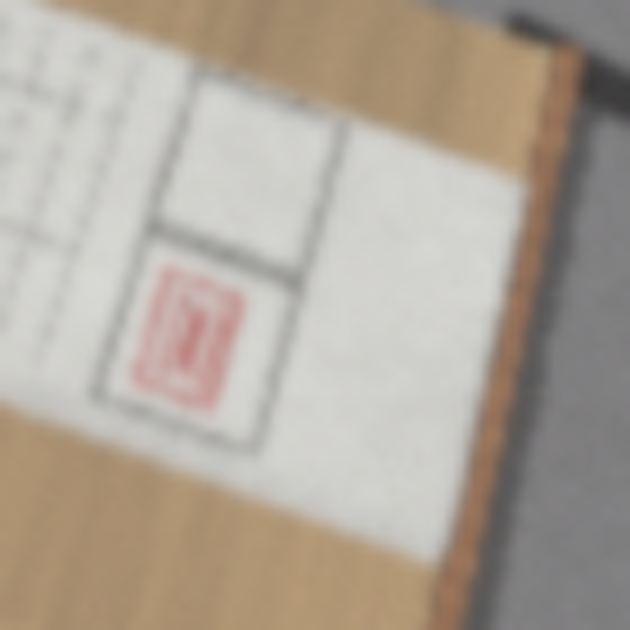

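View pics/w4_c150_160.png

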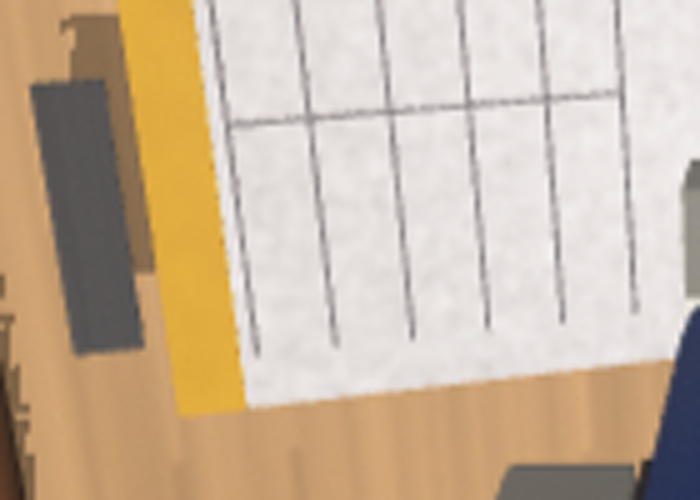

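View pics/w4_c360_160.png

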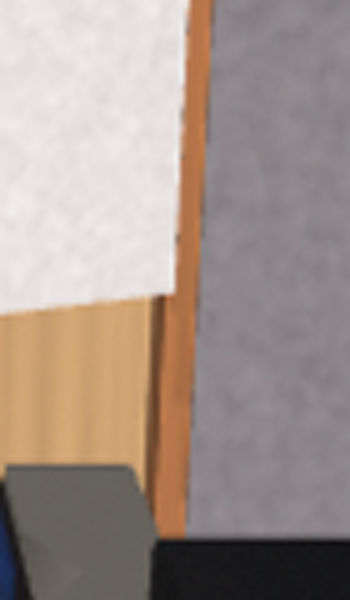

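```bash
cat > fit.py <<'E'
from h import *
from scipy.optimize import least_squares
np.set_printoptions(precision=4,suppress=True)
def board(yaw,sl=15): return R.from_euler('z',yaw,degrees=True).as_matrix()@R.from_euler('y',-sl,degrees=True).as_matrix()
w=load('w4');sd=load('sd1')
S=lambda x,y:(315+x/9,200+y/9)
h,k=.0236,.0336  # half line-centre sizes
# (pt in board, pixel); board x up slope, y left
box=[(h,-k),(-h,-k),(-h,k),(h,k)]
ow=[(289.4,75.4),(342,74.6),(342,150.2),(293.2,153.2)]
os=[S(197,70),S(345,122),S(297,280),S(153,230)]
pw={'lr':(401.8,69.4),'ur':(160.8,71.6),'ul':(186,243),'ll':(394.8,218.4)}
ps={'lr':S(527,185),'ll':S(437,563)}
def pad(a,b): return {'lr':(a,b),'ll':(a,b+.148),'ur':(a+.210,b),'ul':(a+.210,b+.148)}
def res(p,useS=True,useW=True,sl=15):
    B=board(p[3],sl);o=p[:3];r=[]
    P=pad(p[4],p[5])
    if useW:
        for q,u in zip(box,ow): r+=list(proj(w,o+B@np.array([*q,0]))-u)
        for n in pw: r+=list(proj(w,o+B@np.array([*P[n],0]))-pw[n])
    if useS:
        for q,u in zip(box,os): r+=list(proj(sd,o+B@np.array([*q,0]))-u)
        for n in ps: r+=list(proj(sd,o+B@np.array([*P[n],0]))-ps[n])
    return np.array(r)
x0=[.47,.05,.06,11,-.08,-.04]
for kw in [{},{'useS':False},{'useW':False}]:
    f=least_squares(res,x0,kwargs=kw);print(kw,f.x,'rms',np.sqrt(np.mean(f.fun**2)));print(f.fun.reshape(-1,2).round(1).tolist())
E
python3 fit.py
```

```text
{} [ 0.4722  0.0715  0.0673 11.6892 -0.0824 -0.0376] rms 0.7993914782535247
[[1.0, 0.3], [0.1, 0.5], [0.0, -0.5], [0.4, -0.4], [-0.0, 0.4], [0.5, 0.3], [0.3, -0.2], [-0.3, -0.0], [-1.1, 0.1], [-1.4, 0.3], [-0.7, -0.4], [-1.5, -1.1], [-1.3, -0.2], [-0.0, -2.6]]
{'useS': False} [ 0.4725  0.0715  0.0685 11.7507 -0.0827 -0.0378] rms 0.22211923246396903
[[0.5, 0.2], [-0.3, 0.3], [-0.2, -0.4], [-0.0, -0.2], [0.2, -0.1], [-0.1, -0.0], [-0.0, 0.1], [0.0, 0.0]]
{'useW': False} [ 0.4573  0.1021  0.099  11.2901 -0.0789 -0.0353] rms 0.42812716416164043
[[-0.1, -0.1], [0.2, 0.4], [0.6, 0.4], [-0.8, -0.7], [-0.3, 0.4], [0.2, -0.3]]
```

```bash
python3 -m creep '{"jaw":[1,1,1,1,1,1,1,1,1,1],"translation":[[-0.014,-0.03,-0.004],[-0.014,-0.046,-0.004],[-0.014,-0.046,-0.004],[-0.014,-0.046,-0.004],[-0.014,-0.046,-0.004],[-0.014,-0.046,-0.004],[-0.014,-0.03,-0.004],[0,-0.03,0],[0,-0.03,0],[0,-0.03,0]],"roll":[-0.02,0,0,0,0,0,0,0,0,0]}' 40
python3 - <<'E'
from h import *
s=get_state();print(s['joints'],toolT(s))
E
```

```text
time_s: 8.45
tcp_pos: [0.8374, 0.1805, 0.3441]
eef_rot: [98.2, 90.0, -160.1]
contact_force: [0.2, 0.6, -0.9]
gripper_width: 0.0319
[ 2.51017787e+01  3.84854050e+01  4.49769127e+01 -2.20558731e-03
 -9.65154753e+01 -1.34204747e+01] [[-3.95031899e-04 -9.79287965e-01 -2.02472039e-01  8.37368572e-01]
 [-1.42826429e-04 -2.02471997e-01  9.79288042e-01  1.80496104e-01]
 [-9.99999912e-01  4.15768374e-04 -5.98853049e-05  3.44076884e-01]
 [ 0.00000000e+00  0.00000000e+00  0.00000000e+00  1.00000000e+00]]
```

```bash
python3 -m creep '{"jaw":[1,1,1,1,1,1,1,1,1,1],"translation":[[0,-0.02,0],[0,-0.02,0],[0,-0.02,0],[0,-0.02,0],[0,-0.02,0],[0,-0.02,0],[0,-0.02,0],[0,0,0],[0,0,0],[0,0,0]],"roll":[0,0,0,0,0,0,0,0,0,0]}' 40
python3 - <<'E'
from h import *
s=get_state();print(s['joints'],toolT(s))
E
```

```text
time_s: 9.45
tcp_pos: [0.9369, 0.2009, 0.3274]
eef_rot: [-94.6, 87.6, 7.1]
contact_force: [-0.5, 0.9, 0.2]
gripper_width: 0.0318
[  23.93183937   53.4223654    71.71005223    0.73159179 -105.96481007
  -12.0275563 ] [[ 0.04200349 -0.97837602 -0.20252426  0.93689647]
 [ 0.0052108  -0.20248588  0.97927132  0.20089797]
 [-0.99910388 -0.04218812 -0.00340699  0.32739568]
 [ 0.          0.          0.          1.        ]]
```

```bash
python3 -m creep '{"jaw":[1,1,1,1,1,1,1,1,1,1],"translation":[[-0.0043,0.0196,-0.0396],[-0.0043,0.0196,-0.0396],[-0.0043,0.0196,-0.0396],[-0.0043,0.0196,-0.0396],[-0.0043,0.0196,-0.0396],[0,-0.02,0],[0,-0.02,0],[0,-0.02,0],[0,-0.02,0],[0,-0.02,0]],"roll":[0,0,0,0,0,0,0,0,0,0]}' 40
python3 - <<'E'
from h import *
s=get_state();print(s['joints'],toolT(s))
E
```

```text
time_s: 10.45
tcp_pos: [0.9592, 0.0073, 0.3319]
eef_rot: [-100.1, 87.0, 1.6]
contact_force: [0.2, 0.8, -3.8]
gripper_width: 0.0317
[  12.19165168   53.01836264   71.48927815    0.57177967 -105.52028234
   -0.34370417] [[ 0.0523303  -0.97794127 -0.20221873  0.95922997]
 [ 0.00146898 -0.20242059  0.97929758  0.00731192]
 [-0.99862875 -0.05154399 -0.00915615  0.33186998]
 [ 0.          0.          0.          1.        ]]
```

```bash
python3 -m creep '{"jaw":[1,1,1,1,1,1,1,1,1,1],"translation":[[0,-0.02,0],[0,-0.02,0],[0,-0.02,0],[0,-0.02,0],[0,-0.02,0],[0,-0.02,0],[0,-0.02,0],[0,-0.02,0],[0,-0.02,0],[0,-0.02,0]],"roll":[0,0,0,0,0,0,0,0,0,0]}' 40
python3 - <<'E'
from h import *
s=get_state();print(s['joints'],toolT(s))
E
```

```text
time_s: 11.45
tcp_pos: [1.0341, 0.0447, 0.2967]
eef_rot: [-104.0, 78.9, -2.3]
contact_force: [-0.5, -0.2, -0.2]
gripper_width: 0.0319
[ 14.306744    56.16796384  71.65798933   3.15980157 -94.88440065
  -2.08295289] [[ 0.19151955 -0.96137949 -0.19766068  1.03413027]
 [-0.00783688 -0.20288009  0.97917223  0.04466148]
 [-0.98145751 -0.18598158 -0.04638972  0.29671786]
 [ 0.          0.          0.          1.        ]]
```

```bash
python3 - <<'E'
from h import *
np.set_printoptions(precision=3,suppress=True)
sd=load('sd1');sc=load('sc1')
print('bin corner',tri([(sd,118,222),(sc,627,290)]),tri([(sd,229,268),(sc,441,220)]))
for z in (0.1,.15,.2): print(z,atz(sc,441,220,z),atz(sc,627,290,z),atz(sc,397,300,z),atz(sd,229,268,z),atz(sd,118,222,z),atz(sd,0,315,z))
for z in(0,.1,.2): print('rack',atz(sc,555,180,z),atz(sc,600,175,z))
E
```

```text
bin corner [0.79  0.642 0.316] [0.607 0.4   0.141]
0.1 [0.557 0.393 0.1  ] [0.615 0.825 0.1  ] [0.871 0.389 0.1  ] [0.631 0.368 0.1  ] [0.974 0.363 0.1  ] [0.997 0.689 0.1  ]
0.15 [0.621 0.405 0.15 ] [0.675 0.808 0.15 ] [0.914 0.401 0.15 ] [0.602 0.402 0.15 ] [0.925 0.397 0.15 ] [0.946 0.703 0.15 ]
0.2 [0.685 0.417 0.2  ] [0.735 0.791 0.2  ] [0.957 0.414 0.2  ] [0.573 0.435 0.2  ] [0.875 0.43  0.2  ] [0.895 0.717 0.2  ]
rack [0.043 0.649 0.   ] [-0.058  0.782  0.   ]
rack [0.217 0.64  0.1  ] [0.129 0.757 0.1  ]
rack [0.392 0.631 0.2  ] [0.315 0.732 0.2  ]
```

```bash
python3 - <<'E'
from h import *
save('scene','sc2');crop('sc2',280,0,640,400,2)
E
```

```text
(no output)
```

View pics/sc2.png

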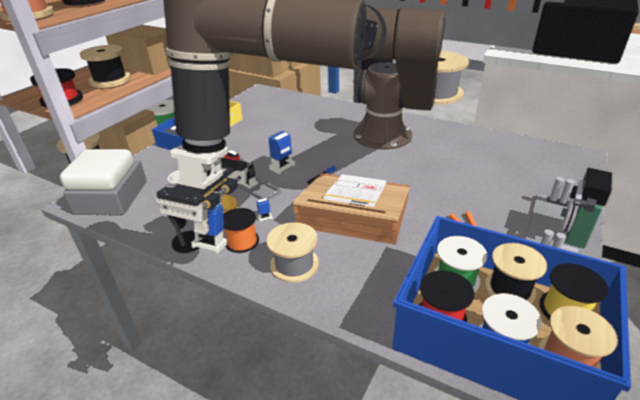

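```bash
python3 -m creep '{"jaw":[1,1,1,1,1,1,1,1,1,1],"translation":[[-0.0095,0.018,0.022],[-0.0095,0.0177,0.044],[-0.0095,0.0177,0.044],[-0.0095,0.0177,0.044],[-0.0095,0.0177,0.044],[-0.0095,0.0177,0.044],[-0.0095,0.0177,0.044],[-0.0095,0.0177,0.044],[-0.0095,0.0177,0.044],[-0.0095,0.0177,0.044]],"roll":[0,0,0,0,0,0,0,0,0,0]}' 40
python3 -m creep '{"jaw":[1,1,1,1,1,1,1,1,1,1],"translation":[[-0.0095,0.0177,0.044],[-0.0095,0.0177,0.044],[-0.0095,0.0177,0.044],[-0.0095,0.0177,0.044],[-0.0095,0.0177,0.044],[0.004,-0.025,0.017],[0.004,-0.025,0.017],[0.004,-0.025,0.017],[0.004,-0.025,0.017],[0.004,-0.025,0.017]],"roll":[0,0,0,0,0,0,0,0,0,0]}' 40
python3 - <<'E'
from h import *
s=get_state();print(s['joints'],toolT(s))
E
```

```text
time_s: 12.5
tcp_pos: [0.761, 0.4199, 0.3392]
eef_rot: [-103.8, 79.0, -2.1]
contact_force: [1.0, 0.3, -1.4]
gripper_width: 0.0319
time_s: 13.5
tcp_pos: [0.7134, 0.7041, 0.3306]
eef_rot: [-103.0, 78.3, -1.1]
contact_force: [-0.7, 1.3, -5.5]
gripper_width: 0.0317
[ 59.39445507  55.35253432  71.22520939  10.34185445 -99.88592907
 -45.21176943] [[ 0.20309038 -0.95831329 -0.20097246  0.71338557]
 [-0.00404    -0.20606823  0.97852929  0.70407739]
 [-0.97915166 -0.19791795 -0.04572206  0.33057956]
 [ 0.          0.          0.          1.        ]]
```

```bash
python3 -m creep '{"jaw":[1,1,1,1,1,1,1,1,1,1],"translation":[[0.003,-0.017,0.011],[0.003,-0.017,0.011],[0.003,-0.017,0.011],[0.003,-0.017,0.011],[0.003,-0.017,0.011],[0.003,-0.017,0.011],[0,0,0],[0,0,0],[0,0,0],[0,0,0]],"roll":[0,0,0,0,0,0,0,0,0,0]}' 40
python3 - <<'E'
from h import *
s=get_state();print(s['joints'],toolT(s))
E
```

```text
time_s: 14.5
tcp_pos: [0.7529, 0.7375, 0.3128]
eef_rot: [-89.3, 73.6, 12.7]
contact_force: [0.1, 1.1, -1.0]
gripper_width: 0.0317
[ 58.95968392  57.3819769   71.68168181  11.77277083 -92.73338492
 -45.13745765] [[ 0.27532674 -0.9382525  -0.20946939  0.75290804]
 [ 0.06225753 -0.20003144  0.9778095   0.73750036]
 [-0.95933268 -0.28225815  0.00333928  0.31284391]
 [ 0.          0.          0.          1.        ]]
```

```bash
python3 -m creep '{"jaw":[1,1,1,1,1,1,1,1,1,1],"translation":[[-0.0113,0.0304,-0.0374],[-0.0113,0.0304,-0.0374],[-0.0113,0.0304,-0.0374],[-0.0113,0.0304,-0.0374],[-0.0113,0.0304,-0.0374],[-0.0113,0.0304,-0.0374],[-0.0113,0.0304,-0.0374],[-0.0113,0.0304,-0.0374],[-0.0113,0.0304,-0.0374],[-0.0113,0.0304,-0.0374]],"roll":[0,0,0,0,0,0,0,0,0,0]}' 40
python3 -m creep '{"jaw":[1,1,1,1,1,1,1,1,1,1],"translation":[[-0.0113,0.0304,-0.0374],[-0.0113,0.0304,-0.0374],[-0.0113,0.0304,-0.0374],[-0.0113,0.0304,-0.0374],[-0.0056,0.019,-0.0017],[-0.0056,0.019,-0.0017],[-0.0056,0.019,-0.0017],[0,0,0],[0,0,0],[0,0,0]],"roll":[0,0,0,0,0,0,0,0,0,0]}' 40
python3 - <<'E'
from h import *
s=get_state();print(s['joints'],toolT(s))
E
```

```text
time_s: 15.5
tcp_pos: [0.5343, 0.3381, 0.3364]
eef_rot: [-89.4, 73.5, 12.7]
contact_force: [0.2, -0.1, 0.2]
gripper_width: 0.0317
time_s: 16.5
tcp_pos: [0.3834, 0.1495, 0.3446]
eef_rot: [-89.5, 73.5, 12.6]
contact_force: [-0.3, 1.1, -1.6]
gripper_width: 0.0316
[ 61.88799613 -21.47544255 -33.30099742  13.40441768 -67.82741256
 -53.77593665] [[ 0.27642131 -0.93795194 -0.20937386  0.38338728]
 [ 0.06182448 -0.20005594  0.97783197  0.14946114]
 [-0.95904588 -0.28323802  0.00268866  0.34458818]
 [ 0.          0.          0.          1.        ]]
```

```bash
python3 -m creep '{"jaw":[1,1,1,1,1,1,1,1,1,1],"translation":[[-0.0056,0.019,-0.0017],[-0.0056,0.019,-0.0017],[-0.0056,0.019,-0.0017],[-0.0056,0.019,-0.0017],[-0.0056,0.019,-0.0017],[-0.0056,0.019,-0.0017],[0,0,0],[0,0,0],[0,0,0],[0,0,0]],"roll":[0,0,0,0,0,0,0,0,0,0]}' 40
python3 - <<'E'
from h import *
s=get_state();print(s['joints'],toolT(s))
E
```

```text
time_s: 17.5
tcp_pos: [0.2748, 0.1158, 0.3447]
eef_rot: [-90.1, 73.7, 11.7]
contact_force: [-0.4, -0.7, -0.9]
gripper_width: 0.0322
[ 99.44514109 -41.43671706 -40.95297853  16.28628798 -89.83349023
 -87.64051066] [[ 2.74827230e-01 -9.39656395e-01 -2.03754392e-01  2.74837742e-01]
 [ 5.68810982e-02 -1.95654023e-01  9.79021983e-01  1.15829276e-01]
 [-9.59809634e-01 -2.80651674e-01 -3.22365660e-04  3.44664329e-01]
 [ 0.00000000e+00  0.00000000e+00  0.00000000e+00  1.00000000e+00]]
```

```bash
python3 - <<'E'
import numpy as np
from scipy.optimize import least_squares, fsolve
D=[(.6747,.2261,20.59,.63,-70.14),(.5807,.2265,11.731,-11.555,-66.72),(.4769,.2466,.723,-21.553,-67.72),(.8566,.3441,38.485,44.977,-96.515),(.9592,.3319,53.018,71.489,-105.52)]
def fk(p,j2,j3,j5):
    h,L1,L2,e,L3,x0=p;a,b,c=np.radians([j2,j2-j3,j2-j3-j5])
    return x0+L1*np.sin(a)+L2*np.cos(b)+e*np.sin(b)+L3*np.cos(c), h+L1*np.cos(a)-L2*np.sin(b)+e*np.cos(b)-L3*np.sin(c)
def res(p):
    r=[]
    for d in D:
        x,z=fk(p,*d[2:]);r+=[x-np.sqrt(d[0]**2-.192**2),z-d[1]]
    return r+[.01*p[5],.01*p[3]]
f=least_squares(res,[.3,.4,.4,0,.25,0]);p=f.x;print(p,np.abs(f.fun).max())
for rho in (.2,.25,.3,.35,.4,.45):
  for z in (.12,.2,.3,.4,.5,.6):
    sol,inf,ok,_=fsolve(lambda q:[fk(p,q[0],q[1],q[0]-q[1]-90+15)[0]-rho,fk(p,q[0],q[1],q[0]-q[1]-90+15)[1]-z],[-10,-30],full_output=1)
    print(rho,z,sol.round(1),'j5',round(sol[0]-sol[1]-75,1),ok==1)
E
```

```text
[ 2.02437949e-01  6.00233372e-01  4.64731513e-01 -1.22828189e-03
  3.78728400e-01 -3.68541868e-04] 0.0007791421980956059
0.2 0.12 [-29.6 -60.3] j5 -44.3 True
0.2 0.2 [-35.  -50.9] j5 -59.1 True
0.2 0.3 [-37.1 -38.8] j5 -73.3 True
0.2 0.4 [-36.3 -26.3] j5 -85.0 True
0.2 0.5 [-33.6 -12.9] j5 -95.8 True
0.2 0.6 [-29.5   1.9] j5 -106.4 True
0.25 0.12 [-21.8 -57.8] j5 -39.1 True
0.25 0.2 [-28.  -48.8] j5 -54.1 True
0.25 0.3 [-31.1 -37.2] j5 -68.9 True
0.25 0.4 [-31.1 -24.8] j5 -81.2 True
0.25 0.5 [-29.  -11.5] j5 -92.5 True
0.25 0.6 [-25.3   3.2] j5 -103.5 True
0.3 0.12 [-15.  -54.5] j5 -35.5 True
0.3 0.2 [-21.4 -46.1] j5 -50.3 True
0.3 0.3 [-25.2 -34.9] j5 -65.3 True
0.3 0.4 [-25.9 -22.8] j5 -78.0 True
0.3 0.5 [-24.4  -9.7] j5 -89.7 True
0.3 0.6 [-21.1   5. ] j5 -101.1 True
0.35 0.12 [ -9.1 -50.6] j5 -33.4 True
0.35 0.2 [-15.4 -42.9] j5 -47.6 True
0.35 0.3 [-19.6 -32.1] j5 -62.4 True
0.35 0.4 [-20.7 -20.3] j5 -75.4 True
0.35 0.5 [-19.7  -7.3] j5 -87.3 True
0.35 0.6 [-16.7   7.4] j5 -99.1 True
0.4 0.12 [ -3.7 -46.3] j5 -32.4 True
0.4 0.2 [ -9.8 -39.1] j5 -45.8 True
0.4 0.3 [-14.2 -28.8] j5 -60.4 True
0.4 0.4 [-15.7 -17.3] j5 -73.4 True
0.4 0.5 [-14.9  -4.5] j5 -85.5 True
0.4 0.6 [-12.3  10.3] j5 -97.5 True
0.45 0.12 [  1.2 -41.6] j5 -32.2 True
0.45 0.2 [ -4.7 -34.9] j5 -44.8 True
0.45 0.3 [ -9. -25.] j5 -59.0 True
0.45 0.4 [-10.7 -13.8] j5 -71.9 True
0.45 0.5 [-10.2  -1.1] j5 -84.2 True
0.45 0.6 [-7.7 13.7] j5 -96.4 True
```

```bash
cat > kin.py <<'E'
import numpy as np
from scipy.optimize import least_squares
from scipy.spatial.transform import Rotation as R
h,L1,L2,L3,OF=.2024,.6002,.4647,.3787,.192
S4,S6=1,1
def rot(ax,a): return R.from_rotvec(np.radians(a)*np.array(ax,float)).as_matrix()
def fk(q,s4=1,s6=1):
    j1,j2,j3,j4,j5,j6=q
    A=rot([0,0,1],j1);p=np.array([0,0,h])+A@[0,-OF,0]
    A=A@rot([0,1,0],j2); p=p+A@[0,0,L1]       # z along upper arm
    A=A@rot([0,1,0],-j3); p=p+A@[L2,0,0]      # x along forearm
    A=A@rot([1,0,0],s4*j4); A=A@rot([0,1,0],-j5); p=p+A@[L3,0,0]
    A=A@rot([1,0,0],s6*j6)
    # tool x = A x ; at tool down j6=0: tool y az=j1+180
    return A,p
E
python3 - <<'E'
from kin import *
np.set_printoptions(precision=4,suppress=True)
obs=[([14.306744,56.16796384,71.65798933,3.15980157,-94.88440065,-2.08295289],[1.0341,.0447,.2967],[.1915,-.0078,-.9815]),
([58.95968,57.38198,71.68168,11.77277,-92.73338,-45.13746],[.7529,.7375,.3128],[.2753,.0623,-.9593]),
([99.44514,-41.4367,-40.953,16.28629,-89.8335,-87.6405],[.2748,.1158,.3447],[.2748,.0569,-.9598])]
for q,p,x in obs:
  for s4 in(1,-1):
    A,P=fk(q,s4,1);print(s4,P,A[:,0],A[:,1],A[:,2],'|',p,x)
E
```

```text
1 [1.0267 0.0852 0.289 ] [ 0.1644  0.0986 -0.9815] [-0.2954  0.9542  0.0464] [0.9411 0.2823 0.186 ] | [1.0341, 0.0447, 0.2967] [0.1915, -0.0078, -0.9815]
-1 [1.037  0.0449 0.289 ] [ 0.1915 -0.0078 -0.9815] [-0.267   0.9618 -0.0598] [0.9445 0.2735 0.1821] | [1.0341, 0.0447, 0.2967] [0.1915, -0.0078, -0.9815]
1 [0.6294 0.8231 0.2774] [-0.0739  0.2724 -0.9593] [-0.9621 -0.2727 -0.0033] [-0.2626  0.9227  0.2823] | [0.7529, 0.7375, 0.3128] [0.2753, 0.0623, -0.9593]
-1 [0.7616 0.7435 0.2774] [ 0.2753  0.0623 -0.9593] [-0.9372 -0.2047 -0.2823] [-0.214   0.9768  0.002 ] | [0.7529, 0.7375, 0.3128] [0.2753, 0.0623, -0.9593]
1 [0.0729 0.0848 0.2928] [-0.2784 -0.0352 -0.9598] [ 0.1242 -0.9923  0.0003] [-0.9524 -0.1191  0.2807] | [0.2748, 0.1158, 0.3447] [0.2748, 0.0569, -0.9598]
-1 [0.2824 0.1196 0.2928] [ 0.2748  0.0569 -0.9598] [ 0.1258 -0.9918 -0.0228] [-0.9532 -0.1144 -0.2797] | [0.2748, 0.1158, 0.3447] [0.2748, 0.0569, -0.9598]
```

```bash
cat > kin.py <<'E'
import numpy as np
from scipy.optimize import least_squares
from scipy.spatial.transform import Rotation as R
PAR=[.2024,.6002,.4647,.3787,0.,.192,0.]
def rot(ax,a): return R.from_rotvec(np.radians(a)*np.array(ax,float)).as_matrix()
Z=rot([1,0,0],-90)
def fk(q,P=None,full=False):
    h,L1,L2,L3,o1,o4,e=PAR if P is None else P
    j1,j2,j3,j4,j5,j6=q
    A=rot([0,0,1],j1);p=np.array([0,0,h])+A@[0,-o1,0]
    A=A@rot([0,1,0],j2); p=p+A@[0,0,L1]
    A=A@rot([0,1,0],-j3); p=p+A@[L2,0,e]
    A=A@rot([1,0,0],-j4); p=p+A@[0,-o4,0]; A=A@rot([0,1,0],-j5); p=p+A@[L3,0,0]
    A=A@rot([1,0,0],-j6)
    return A,p
E
python3 - <<'E'
from kin import *
np.set_printoptions(precision=4,suppress=True)
obs=[([14.306744,56.16796384,71.65798933,3.15980157,-94.88440065,-2.08295289],[1.0341,.0447,.2967],[.1915,-.0078,-.9815]),
([58.95968,57.38198,71.68168,11.77277,-92.73338,-45.13746],[.7529,.7375,.3128],[.2753,.0623,-.9593]),
([99.44514,-41.4367,-40.953,16.28629,-89.8335,-87.6405],[.27484,.11583,.34466],[.2748,.0569,-.9598]),
([61.88800,-21.47544,-33.30100,13.40442,-67.82741,-53.77594],[.38339,.14946,.34459],[.27642,.06182,-.95905]),
([-58.6664,20.59146,.6339,-.01805,-70.138,-16.5076],[.17270,-.6523,.2261],[0,0,-1]),
([-.15249,11.731,-11.5555,-.0051,-66.7205,-13.7432],[.54759,-.19323,.2265],[0,0,-1]),
([39.7169,.72308,-21.55295,.0002,-67.7233,-29.1789],[.4584,.13145,.24658],[0,0,-1]),
([25.10178,38.48541,44.97691,-.0022,-96.5155,-13.4205],[.83737,.1805,.34408],[0,0,-1])]
def res(P): return np.concatenate([fk(q,P)[1]-p for q,p,x in obs])
f=least_squares(res,PAR);print(f.x,abs(f.fun).max())
for q,p,x in obs: print(fk(q,f.x)[0].T.round(3).tolist(),x)
E
```

```text
[0.1985 0.6017 0.4636 0.378  0.0004 0.1913 0.0003] 0.0003659763101454827
[[0.192, -0.008, -0.981], [-0.198, 0.979, -0.046], [0.961, 0.203, 0.186]] [0.1915, -0.0078, -0.9815]
[[0.275, 0.062, -0.959], [-0.209, 0.978, 0.003], [0.938, 0.2, 0.282]] [0.2753, 0.0623, -0.9593]
[[0.275, 0.057, -0.96], [-0.204, 0.979, -0.0], [0.94, 0.196, 0.281]] [0.2748, 0.0569, -0.9598]
[[0.276, 0.062, -0.959], [-0.209, 0.978, 0.003], [0.938, 0.2, 0.283]] [0.27642, 0.06182, -0.95905]
[[-0.001, 0.002, -1.0], [0.967, 0.256, -0.0], [0.256, -0.967, -0.002]] [0, 0, -1]
[[-0.0, 0.0, -1.0], [0.24, 0.971, 0.0], [0.971, -0.24, -0.0]] [0, 0, -1]
[[0.0, 0.0, -1.0], [-0.183, 0.983, 0.0], [0.983, 0.183, 0.0]] [0, 0, -1]
[[-0.0, -0.0, -1.0], [-0.202, 0.979, -0.0], [0.979, 0.202, -0.0]] [0, 0, -1]
```

```bash
sed -i 's/^PAR=.*/PAR=[0.1985,0.6017,0.4636,0.378,0.0004,0.1913,0.0003]/' kin.py; cat >> kin.py <<'E'
LO=np.array([-176.03,-82.01,-58.28,-173.87,-174.79,-173.66]);HI=np.array([176.03,121.73,71.71,95.51,-.11,173.66])
Q=rot([1,0,0],90) # A -> tool: tool y = -A z, tool z = A y
def tool(q):
    A,p=fk(q);return np.column_stack([A[:,0],-A[:,2],A[:,1]]),p
def solve(q,Rt,pt,w):
    def r(x):
        Rq,p=tool(x);return np.concatenate([p-pt,w*R.from_matrix(Rq@Rt.T).as_rotvec()])
    return least_squares(r,np.clip(q,LO+1e-6,HI-1e-6),bounds=(LO,HI),x_scale=10.).x
def run(q,steps,w):
    for st in steps:
        Rq,p=tool(q);q=solve(q,Rq,p+Rq@np.array(st),w)
    return q
E
python3 - <<'E'
from kin import *
np.set_printoptions(precision=4,suppress=True)
q=np.array([12.19165168,53.01836264,71.48927815,.57177967,-105.52028234,-.34370417])
for w in (.05,.1,.2,.4,1):
    a=run(q,[[0,-.02,0]]*10,w);Rq,p=tool(a);print(w,a,p,Rq[:,0])
print('obs [1.034 .0447 .2967] [.1915 -.0078 -.98]')
q=np.array([59.39445507,55.35253432,71.22520939,10.34185445,-99.88592907,-45.21176943])
for w in (.05,.1,.2,.4,1):
    a=run(q,[[.003,-.017,.011]]*6,w);Rq,p=tool(a);print(w,a,p,Rq[:,0])
print('obs [.7529,.7375,.3128] [.2753,.0623]')
E
```

```text
0.05 [ 15.1165  55.2208  71.71     9.7998 -76.621   -3.1878] [1.1431 0.0483 0.3822] [ 0.5201 -0.031  -0.8536]
0.1 [ 15.0737  55.2268  71.71     9.3133 -77.9443  -3.0494] [1.1357 0.048  0.3758] [ 0.4989 -0.0295 -0.8661]
0.2 [ 14.9201  55.3236  71.71     7.7923 -82.115   -2.6762] [1.1119 0.0472 0.3555] [ 0.4293 -0.0246 -0.9028]
0.4 [ 14.5402  55.8618  71.71     4.8147 -90.303   -2.1998] [1.0631 0.0456 0.3156] [ 0.2796 -0.0142 -0.96  ]
1 [ 14.0541  56.9129  71.71     1.6881 -98.7079  -2.0368] [1.0104 0.0441 0.2754] [ 0.1099 -0.0025 -0.9939]
obs [1.034 .0447 .2967] [.1915 -.0078 -.98]
0.05 [ 59.4113  57.8061  71.71    15.6228 -81.8678 -45.5912] [0.7979 0.789  0.3438] [ 0.4159  0.1798 -0.8914]
0.1 [ 59.3875  57.8041  71.71    15.347  -82.6608 -45.5325] [0.7948 0.7854 0.3406] [ 0.4061  0.1709 -0.8977]
0.2 [ 59.3021  57.8242  71.71    14.4745 -85.1678 -45.3679] [0.7849 0.774  0.3305] [ 0.3741  0.1423 -0.9164]
0.4 [ 59.087   57.9829  71.71    12.7327 -90.1277 -45.133 ] [0.7647 0.7509 0.3104] [ 0.3069  0.0835 -0.9481]
1 [ 58.7926  58.3283  71.71    10.8447 -95.3821 -45.0112] [0.7427 0.726  0.2892] [ 0.2302  0.0185 -0.973 ]
obs [.7529,.7375,.3128] [.2753,.0623]
```

```bash
cat > plan.py <<'E'
from kin import *
np.set_printoptions(precision=3,suppress=True)
q0=np.array([99.44514,-41.4367,-40.953,16.28629,-89.8335,-87.6405]);R0,p0=tool(q0)
W=.55
for az in (-60,-40,-20,0,20):
  for z in (.12,.2):
    for r0 in (.34,):
        c,s=np.cos(np.radians(az)),np.sin(np.radians(az))
        tgt=np.array([r0*c,r0*s,z])
        q=q0
        for t in np.linspace(.1,1,10): q=solve(q,R0,p0+t*(tgt-p0),W)
        out=[]
        for d,nm in (((-c,-s,0),'in'),((0,0,-1),'down')):
            qq=q;
            for i in range(6):
                Rq,p=tool(qq);
                if p[2]<.07: break
                qq=solve(qq,Rq,p+.02*np.array(d),W)
            Rq,p=tool(qq);out.append((nm,qq[[0,1,2,4]].round(0),p,Rq[:2,0]))
        print(az,z,q[[0,2]].round(1),tool(q)[0][:2,0],*out)
E
python3 plan.py
```

```text
-60 0.12 [-43.8 -42.3] [0.275 0.057] ('in', array([-26., -30., -55., -52.]), array([ 0.11 , -0.191,  0.12 ]), array([0.275, 0.057])) ('down', array([-45.,  -1., -46., -38.]), array([ 0.17 , -0.294,  0.06 ]), array([0.275, 0.057]))
-60 0.2 [ 63.4 -49.1] [0.274 0.036] ('in', array([ -0., -50., -50., -74.]), array([ 0.106, -0.176,  0.211]), array([0.274, 0.04 ])) ('down', array([  58.,  -82.,  -58., -105.]), array([ 0.155, -0.251,  0.14 ]), array([0.25 , 0.019]))
-40 0.12 [-15.9 -48.9] [0.275 0.057] ('in', array([  1., -36., -58., -52.]), array([ 0.172, -0.158,  0.129]), array([0.269, 0.085])) ('down', array([-17.,  -6., -53., -29.]), array([ 0.26 , -0.219,  0.06 ]), array([0.275, 0.057]))
-40 0.2 [ 83.3 -52.1] [0.275 0.057] ('in', array([ 22., -51., -54., -71.]), array([ 0.173, -0.152,  0.2  ]), array([0.27, 0.07])) ('down', array([  81.,  -82.,  -58., -108.]), array([ 0.244, -0.202,  0.145]), array([0.239, 0.042]))
-20 0.12 [ 15.9 -57.8] [0.275 0.057] ('in', array([ 25., -38., -58., -54.]), array([ 0.228, -0.104,  0.146]), array([0.234, 0.113])) ('down', array([ 10.,  -9., -58., -25.]
[... 492 characters left out ...]
), array([0.2  , 0.104]))
0 0.2 [ 47.1 -54.3] [0.275 0.057] ('in', array([ 81., -51., -57., -79.]), array([ 0.268, -0.007,  0.204]), array([0.221, 0.065])) ('down', array([ 35., -13., -58., -32.]), array([ 0.362, -0.009,  0.104]), array([0.225, 0.083]))
20 0.12 [ 64.7 -58.3] [0.228 0.055] ('in', array([ 98., -44., -58., -74.]), array([0.246, 0.085, 0.179]), array([0.172, 0.048])) ('down', array([ 53.,  -1., -58., -26.]), array([0.368, 0.127, 0.058]), array([0.148, 0.06 ]))
20 0.2 [ 74.6 -56.3] [0.275 0.057] ('in', array([116., -50., -57., -88.]), array([0.252, 0.096, 0.205]), array([0.224, 0.033])) ('down', array([ 61., -13., -58., -37.]), array([0.348, 0.124, 0.119]), array([0.201, 0.053]))
```

```bash
python3 - <<'E'
from kin import *
np.set_printoptions(precision=4,suppress=True)
q0=np.array([99.44514,-41.4367,-40.953,16.28629,-89.8335,-87.6405])
for dx in (0,.03):
  q=q0;R0,p0=tool(q)
  for t in np.linspace(.34,1,3): q=solve(q,R0,p0+t*np.array([dx,0,-.1]),.55)
  for i in range(7):
    Rq,p=tool(q);print(dx,p,Rq[:2,0],np.degrees(np.arcsin(-Rq[2,1])),q)
    q=solve(q,Rq,p+np.array([0,0,-.02]),.55)
R0,p0=tool(q0);print(R0.T@np.array([.03,0,-.1]),R0.T@[0,0,-.02])
E
```

```text
0 [0.2748 0.1157 0.2446] [0.2748 0.0569] 16.29910253132138 [ 99.1328 -41.5518 -53.4163  16.663  -77.9008 -90.8564]
0 [0.2748 0.1157 0.2246] [0.2748 0.0569] 16.299102511342507 [ 98.9659 -41.167  -55.9086  16.8633 -75.0991 -91.5496]
0 [0.275  0.1159 0.2053] [0.2741 0.0566] 16.250684859238323 [ 98.3291 -40.3908 -58.28    17.0906 -71.9148 -91.8841]
0 [0.2796 0.1182 0.1961] [0.2593 0.0523] 15.338235308828482 [ 91.313  -36.2906 -58.28    16.5414 -66.1675 -86.0434]
0 [0.2845 0.1205 0.1863] [0.2446 0.0486] 14.44244138147629 [ 85.9774 -32.7839 -58.28    15.8798 -61.5674 -81.4741]
0 [0.2896 0.1227 0.1758] [0.23   0.0455] 13.56033608318621 [ 81.5789 -29.5436 -58.28    15.1715 -57.5614 -77.5952]
0 [0.2949 0.1249 0.1647] [0.2155 0.0429] 12.692075149228048 [ 77.812  -26.4407 -58.28    14.4434 -53.9207 -74.1721]
0.03 [0.3048 0.1157 0.2446] [0.2748 0.0569] 16.299102526654547 [ 81.0359 -33.6359 -51.7597  16.5913 -66.8796 -75.1617]
0.03 [0.3048 0.1157 0.2246] [0.2748 0.0569] 16.2991025265903 [ 80.8564 -32.9677 -54.2476  16.9962 -63.8091 -75.9869]
0.03 [0.3048 0.1157 0.2046] [0.2748 0.0569] 16.29909644741748 [ 80.6256 -32.1048 -56.7493  17.506  -60.5328 -76.8856]
0.03 [0.3068 0.1165 0.1884] [0.2691 0.0559] 15.953090419240635 [ 78.8625 -30.2943 -58.28    17.5874 -56.9403 -76.095 ]
0.03 [0.312  0.1182 0.1774] [0.2545 0.0538] 15.077572488094635 [ 75.139  -27.3392 -58.28    16.8234 -53.3393 -72.7877]
0.03 [0.3174 0.1199 0.1659] [0.24   0.0522] 14.216809642009279 [ 71.8612 -24.4462 -58.28    16.0544 -49.9824 -69.7815]
0.03 [0.3228 0.1215 0.1539] [0.2256 0.051 ] 13.372176112219664 [ 68.9363 -21.5805 -58.28    15.2879 -46.7956 -67.0107]
[ 0.1042 -0.0001 -0.0061] [0.0192 0.0056 0.    ]
```

```bash
python3 -m creep '{"jaw":[1,1,1,1,1,1,1,1,1,1],"translation":[[0.0347,0,-0.002],[0.0347,0,-0.002],[0.0347,0,-0.002],[0.0192,0.0056,0],[0.0192,0.0056,0],[0.0192,0.0056,0],[0.0192,0.0056,0],[0,0,0],[0,0,0],[0,0,0]],"roll":[0,0,0,0,0,0,0,0,0,0]}' 40
python3 - <<'E'
from h import *
np.set_printoptions(precision=4,suppress=True)
s=get_state();T=toolT(s);print(s['joints'],T,np.degrees(np.arcsin(-T[2,1])),s['contact_force'])
E
```

```text
time_s: 18.5
tcp_pos: [0.3119, 0.1191, 0.1789]
eef_rot: [-89.6, 74.8, 12.4]
contact_force: [-0.4, 0.4, 0.4]
gripper_width: 0.0316
[ 75.4251 -27.5627 -58.2113  16.8962 -53.5481 -72.9011] [[ 0.2562 -0.9442 -0.2068  0.3119]
 [ 0.0562 -0.1991  0.9784  0.1191]
 [-0.965  -0.2622  0.002   0.1789]
 [ 0.      0.      0.      1.    ]] 15.20239864277993 [-0.4197  0.4167  0.386 ]
```

```bash
python3 -m creep '{"jaw":[1,1,1,1,1,1,1,1,1,1],"translation":[[0.0106,-0.0283,-0.02],[0.0106,-0.0283,-0.02],[0.0106,-0.0283,-0.02],[0.0106,-0.0283,-0.02],[0,0,0],[0,0,0],[0,0,0],[0,0,0],[0,0,0],[0,0,0]],"roll":[0,0,0,0,0,0,0,0,0,0]}' 40
python3 - <<'E'
from h import *
np.set_printoptions(precision=4,suppress=True)
c=save('wrist','w5');s=c['s'];T=toolT(s);print(T,np.degrees(np.arcsin(-T[2,1])),s['contact_force'])
C=np.array([.4725,.0715,.0685]);print('in tool from TCP',T[:3,:3].T@(C-s['tcp_pos']))
crop('w5',230,130,410,300,4)
E
```

```text
time_s: 19.5
tcp_pos: [0.4363, 0.0722, 0.1687]
eef_rot: [-89.2, 74.8, 13.0]
contact_force: [-0.4, -0.5, -1.6]
gripper_width: 0.0316
[[ 0.2555 -0.9434 -0.2117  0.4363]
 [ 0.0588 -0.2034  0.9773  0.0722]
 [-0.965  -0.2621  0.0035  0.1687]
 [ 0.      0.      0.      1.    ]] 15.196034359808397 [-0.3776 -0.5345 -1.6245]
in tool from TCP [ 0.1059 -0.0077 -0.0087]
```

View pics/w5.png

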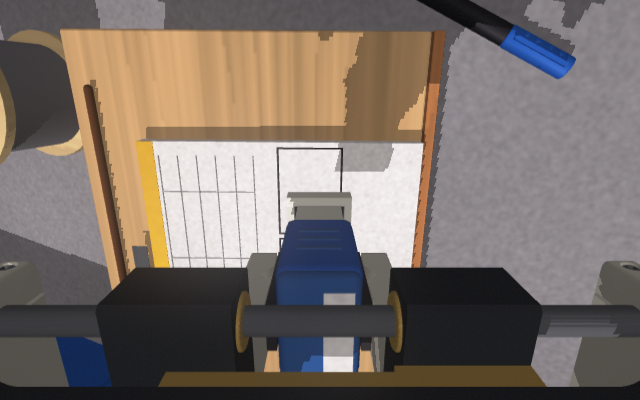

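View pics/w5_c230_130.png

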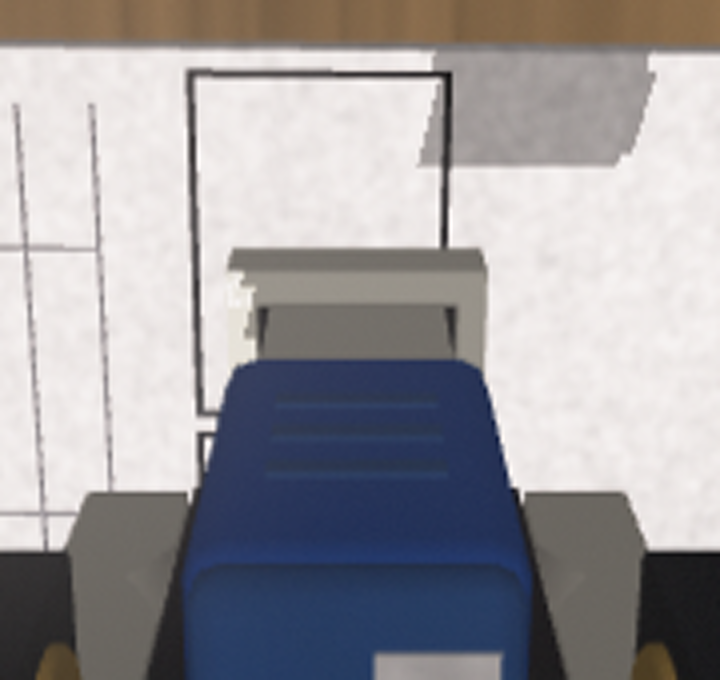

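```bash
python3 - <<'E'
from h import *
crop('w5',125,125,165,160,12);crop('w5',400,125,440,160,12)
E
cat > fit2.py <<'E'
from h import *
from scipy.optimize import least_squares
np.set_printoptions(precision=4,suppress=True)
def board(yaw,sl=15): return R.from_euler('z',yaw,degrees=True).as_matrix()@R.from_euler('y',-sl,degrees=True).as_matrix()
w=load('w5');h,k=.0236,.0336
O=[((h,-k),(277.6,148.3)),((-h,-k),(342,148.5)),((h,k),(280,233.2))]
def res(p):
    B=board(p[3]);return np.concatenate([proj(w,p[:3]+B@np.array([*q,0]))-u for q,u in O])
f=least_squares(res,[.4725,.0715,.0685,11.75]);print(f.x,f.fun)
T=w['T']
E
python3 fit2.py
```

```text
[ 0.4726  0.0714  0.0694 11.8775] [-0.1155 -0.0815  0.0335  0.1099  0.0886 -0.0308]
```

View pics/w5_c400_125.png

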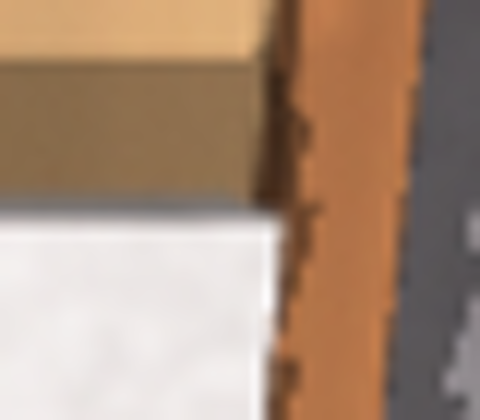

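View pics/w5_c125_125.png

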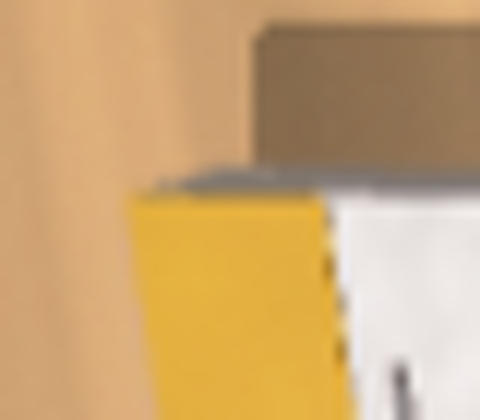

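```bash
python3 - <<'E'
from h import *
np.set_printoptions(precision=4,suppress=True)
c=load('w5');T=toolT(get_state())
K=np.linalg.inv(T)
for u,v in [(229,248),(486,248),(229,270),(487,270)]:
    o,d=ray(c,230+u/4,130+v/4)
    o2=(K@np.append(o,1))[:3];d2=K[:3,:3]@d
    for x in (.0427,.0307): print(u,v,x,o2+d2*(x-o2[0])/d2[0])
C=np.array([.4726,.0714,.069]);print(K[:3]@np.append(C,1))
E
```

```text
229 248 0.0427 [ 0.0427 -0.0195 -0.027 ]
229 248 0.0307 [ 0.0307 -0.0184 -0.0304]
486 248 0.0427 [ 0.0427  0.0178 -0.027 ]
486 248 0.0307 [ 0.0307  0.0166 -0.0305]
229 270 0.0427 [ 0.0427 -0.0196 -0.0237]
229 270 0.0307 [ 0.0307 -0.0185 -0.0273]
487 270 0.0427 [ 0.0427  0.018  -0.0237]
487 270 0.0307 [ 0.0307  0.0168 -0.0273]
[ 0.1054 -0.0079 -0.0087]
```

```bash
python3 -m creep '{"jaw":[1,1,1,1,1,1,1,1,1,1],"translation":[[0,-0.007,-0.0097],[0.01,0,0],[0.015,0,0],[0.015,0,0],[0.005,0,0],[0,0,0],[0,0,0],[0,0,0],[0,0,0],[0,0,0]],"roll":[0.006,0,0,0,0,0,0,0,0,0]}' 40
python3 - <<'E'
from h import *
np.set_printoptions(precision=4,suppress=True)
c=save('wrist','w6');s=c['s'];T=toolT(s);print(T,np.degrees(np.arcsin(-T[2,1])),s['contact_force'],T[:3,0]@s['contact_force'])
C=np.array([.4726,.0714,.069]);print('in tool from TCP',T[:3,:3].T@(C-s['tcp_pos']))
crop('w6',230,130,410,300,4)
E
```

```text
time_s: 20.55
tcp_pos: [0.4569, 0.0661, 0.1271]
eef_rot: [-88.9, 74.8, 12.8]
contact_force: [-0.2, -0.3, -0.7]
gripper_width: 0.0318
[[ 0.2554 -0.945  -0.2043  0.4569]
 [ 0.0582 -0.1959  0.9789  0.0661]
 [-0.9651 -0.2619  0.0049  0.1271]
 [ 0.      0.      0.      1.    ]] 15.183541906003208 [-0.1735 -0.3077 -0.7213] 0.6338775014089599
in tool from TCP [ 0.0604 -0.0006  0.0017]
```

View pics/w6_c230_130.png

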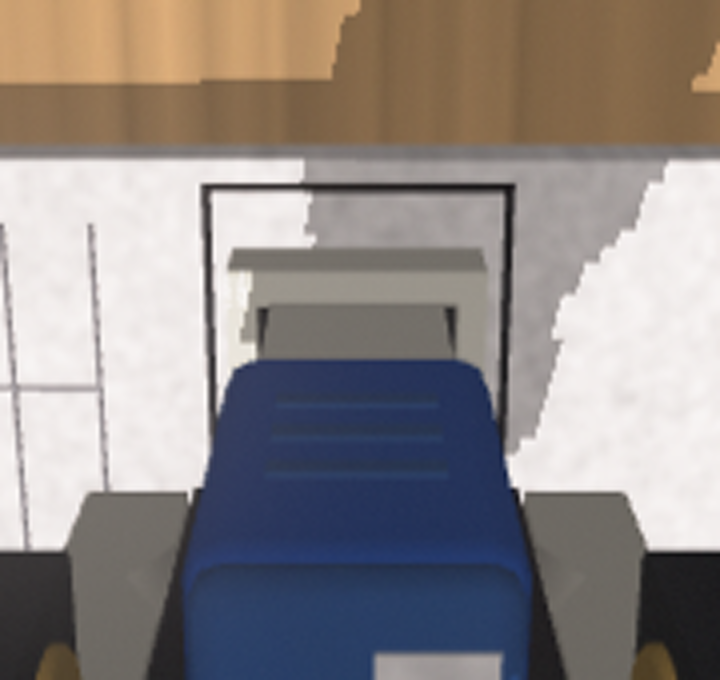

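```bash
python3 -m creep '{"jaw":[1,1,1,1,1,1,1,1,1,1],"translation":[[0.005,0,0],[0.005,0,0],[0.004,0,0],[0.0015,0,0],[0.0015,0,0],[0.0015,0,0],[0.0015,0,0],[0.0015,0,0],[0,0,0],[0,0,0]],"roll":[0,0,0,0,0,0,0,0,0,0]}' 40
python3 - <<'E'
from h import *
np.set_printoptions(precision=4,suppress=True)
s=get_state();T=toolT(s);print(T,np.degrees(np.arcsin(-T[2,1])),s['contact_force'],T[:3,0]@s['contact_force'])
C=np.array([.4726,.0714,.069]);print('in tool from TCP',T[:3,:3].T@(C-s['tcp_pos']))
E
```

```text
time_s: 21.6
tcp_pos: [0.4621, 0.067, 0.1058]
eef_rot: [-89.0, 74.9, 12.7]
contact_force: [-4.8, 0.2, 3.5]
gripper_width: 0.0317
[[ 0.2545 -0.9453 -0.204   0.4621]
 [ 0.0573 -0.1959  0.979   0.067 ]
 [-0.9654 -0.2608  0.0044  0.1058]
 [ 0.      0.      0.      1.    ]] 15.118792146752465 [-4.7635  0.2389  3.5461] -4.621821147568858
in tool from TCP [ 0.0385 -0.0012  0.002 ]
```

```bash
python3 -m creep '{"jaw":[1,1,1,1,1,1,1,1,1,1],"translation":[[0.0015,0,0],[0.0015,0,0],[0.0015,0,0],[0.0015,0,0],[0.0015,0,0],[0.0015,0,0],[0,0,0],[0,0,0],[0,0,0],[0,0,0]],"roll":[0,0,0,0,0,0,0,0,0,0]}' 40
cat > st.py <<'E'
from h import *
np.set_printoptions(precision=4,suppress=True)
fs=[]
s=get_state();T=toolT(s);print(s['time_s'],s['tcp_pos'],'tilt',np.degrees(np.arcsin(-T[2,1])),'lat',np.degrees(T[2,2]),'F tool',T[:3,:3].T@s['contact_force'],'M',T[:3,:3].T@s['moment'],s['gripper_width'])
C=np.array([.4726,.0714,.069]);print('C in tool from TCP',T[:3,:3].T@(C-s['tcp_pos']))
E
python3 st.py
```

```text
time_s: 22.6
tcp_pos: [0.4645, 0.0676, 0.0972]
eef_rot: [-89.1, 74.9, 12.7]
contact_force: [-5.6, -0.8, 5.5]
gripper_width: 0.0318
22.6 [0.4645 0.0676 0.0972] tilt 15.123978688627437 lat 0.24637867785835096 F tool [-6.7415  4.011   0.3969] M [0.0632 0.1316 2.5378] 0.03183546212401215
C in tool from TCP [ 0.0295 -0.0011  0.002 ]
```

```bash
python3 -m creep '{"jaw":[1,1,1,1,1,1,1,1,1,1],"translation":[[0.0015,0,0],[0.0015,0,0],[0.0015,0,0],[0,0,0],[0,0,0],[0,0,0],[0,0,0],[0,0,0],[0,0,0],[0,0,0]],"roll":[0,0,0,0,0,0,0,0,0,0]}' 40
python3 st.py
```

```text
time_s: 23.6
tcp_pos: [0.4656, 0.0678, 0.0929]
eef_rot: [-89.1, 74.9, 12.7]
contact_force: [-6.0, -1.1, 8.1]
gripper_width: 0.0318
23.6 [0.4656 0.0678 0.0929] tilt 15.12639243209187 lat 0.24654890344027422 F tool [-9.4171  3.8052  0.1483] M [0.0644 0.1197 2.6411] 0.03184332685986635
C in tool from TCP [ 0.025  -0.0011  0.002 ]
```

```bash
python3 -m creep '{"jaw":[1,1,1,1,1,1,1,1,1,1],"translation":[[0.0005,0,0],[0.0005,0,0],[0.0005,0,0],[0,0,0],[0,0,0],[0,0,0],[0,0,0],[0,0,0],[0,0,0],[0,0,0]],"roll":[0,0,0,0,0,0,0,0,0,0]}' 40
python3 st.py
```

```text
time_s: 24.6
tcp_pos: [0.4658, 0.0678, 0.0923]
eef_rot: [-89.1, 74.8, 12.7]
contact_force: [-19.5, 0.0, 26.8]
gripper_width: 0.0316
24.6 [0.4658 0.0678 0.0923] tilt 15.167911288751833 lat 0.24262550012453868 F tool [-30.8873  11.435    4.1209] M [ 0.0701 -1.2041  5.7099] 0.031573781111833475
C in tool from TCP [ 0.0244 -0.001   0.002 ]
```

```bash
python3 -m creep '{"jaw":[1,1,1,1,1,1,1,1,1,1],"translation":[[-0.0015,0,0],[-0.004,0,0],[-0.005,0,0],[-0.005,0,0],[-0.006,0,0],[-0.01,0,0],[-0.015,0,0],[-0.02,0,0],[-0.02,0,0],[-0.01,0,0]],"roll":[0,0,0,0,0,0,0,0,0,0]}' 40
python3 st.py
python3 - <<'E'
from h import *
c=save('wrist','w7');save('side','sd7');crop('sd7',255,175,385,295,5)
print(c['s']['joints'].tolist())
E
```

```text
time_s: 25.6
tcp_pos: [0.4421, 0.0633, 0.1866]
eef_rot: [-88.7, 74.7, 13.1]
contact_force: [-0.1, -0.9, -0.2]
gripper_width: 0.032
25.6 [0.4421 0.0633 0.1866] tilt 15.308305531616899 lat 0.34665064210603536 F tool [ 0.1367  0.2831 -0.824 ] M [ 0.0164 -0.0573  1.0664] 0.03200389815886194
C in tool from TCP [0.1217 0.0007 0.0009]
[39.649435484910576, -10.221994292863377, -45.479439239630715, 10.276972636482546, -41.44047523104175, -34.793078297853555]
```

View pics/w7.png

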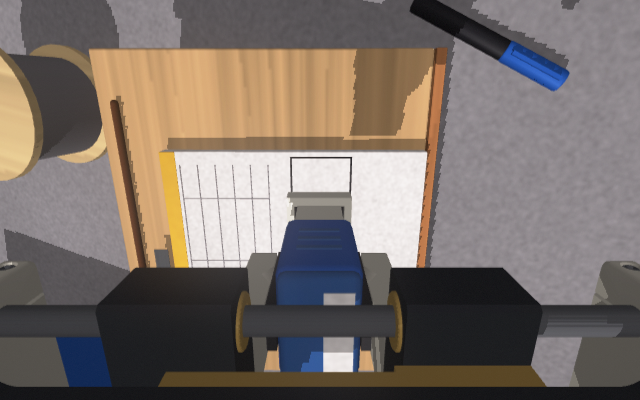

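```bash
python3 - <<'E'
from kin import *
np.set_printoptions(precision=3,suppress=True)
q0=np.array([39.649435,-10.221994,-45.479439,10.276973,-41.440475,-34.793078]);R0,p0=tool(q0);print(p0,R0)
for tgt in ([.31,.12,.2],[.33,.1,.17]):
  for d in ([0,0,-1],[-.5,-.2,-.84],[-.8,-.3,-.5]):
    q=q0
    for t in np.linspace(.2,1,5): q=solve(q,R0,p0+t*(np.array(tgt)-p0),.55)
    d=np.array(d)/np.linalg.norm(d)
    print('---',tgt,d,q)
    for i in range(9):
        Rq,p=tool(q);qn=solve(q,Rq,p+.045*d,.55)
        q=qn;Rn,pn=tool(q);print(i,pn,Rn[:2,0],'dqmax',abs(qn-q).max() if 0 else '',q.round(0))
E
```

```text
[0.442 0.063 0.187] [[ 0.257 -0.944 -0.205]
 [ 0.06  -0.196  0.979]
 [-0.965 -0.264  0.006]]
--- [0.31, 0.12, 0.2] [ 0.  0. -1.] [ 76.464 -29.296 -55.79   16.241 -57.575 -72.726]
0 [0.317 0.122 0.166] [0.239 0.058] dqmax  [ 72. -24. -58.  16. -50. -70.]
1 [0.329 0.125 0.137] [0.207 0.056] dqmax  [ 66. -18. -58.  14. -43. -64.]
2 [0.342 0.128 0.106] [0.175 0.057] dqmax  [ 61. -11. -58.  12. -36. -58.]
3 [0.353 0.131 0.072] [0.146 0.059] dqmax  [ 56.  -5. -58.  11. -29. -53.]
4 [0.363 0.133 0.035] [0.119 0.064] dqmax  [ 53.   2. -58.   9. -22. -49.]
5 [ 0.371  0.134 -0.005] [0.097 0.071] dqmax  [ 51.  10. -58.   6. -16. -45.]
6 [ 0.375  0.134 -0.048] [0.08  0.079] dqmax  [ 49.  17. -58.   3.  -8. -40.]
7 [ 0.376  0.133 -0.093] [0.075 0.084] dqmax  [ 48.  25. -58.  -1.  -0. -35.]
8 [ 0.376  0.133 -0.138] [0.075 0.084] dqmax  [ 46.  33. -50. -21.  -1. -13.]
--- [0.31, 0.12, 0.2] [-0.501 -0.2   -0.842] [ 76.464 -29.296 -55.79   16.241 -57.575 -72.726]
0 [0.296 0.114 0.177] [0.234 0.056] dqmax  [ 79. -30. -58.  15. -57. -75.]
1 [0.288 0.109 0.162] [0.195 0.051] dqmax  [ 76. -28. -58.  13. 
[... 3003 characters left out ...]
48.747 -65.052]
0 [0.307 0.088 0.168] [0.222 0.059] dqmax  [ 70. -28. -58.  14. -53. -65.]
1 [0.285 0.076 0.165] [0.188 0.059] dqmax  [ 73. -32. -58.  11. -57. -66.]
2 [0.263 0.064 0.164] [0.154 0.058] dqmax  [ 77. -36. -58.   9. -62. -68.]
3 [0.242 0.051 0.162] [0.119 0.057] dqmax  [ 82. -41. -58.   7. -68. -72.]
4 [0.223 0.038 0.158] [0.084 0.055] dqmax  [ 89. -46. -58.   5. -75. -78.]
5 [0.209 0.024 0.15 ] [0.046 0.055] dqmax  [ 88. -48. -58.   3. -77. -77.]
6 [0.195 0.008 0.142] [0.009 0.058] dqmax  [ 83. -48. -58.   0. -76. -70.]
7 [ 0.179 -0.01   0.133] [-0.026  0.065] dqmax  [ 75. -47. -58.  -2. -75. -62.]
8 [ 0.161 -0.03   0.126] [-0.057  0.076] dqmax  [ 66. -45. -58.  -5. -74. -53.]
```

```bash
python3 - <<'E'
from kin import *
np.set_printoptions(precision=3,suppress=True)
q0=np.array([39.649435,-10.221994,-45.479439,10.276973,-41.440475,-34.793078]);R0,p0=tool(q0)
best=[]
for az in (24,30,36,42):
 for r in (.31,.34):
  for z in (.2,.24):
   tgt=np.array([r*np.cos(np.radians(az)),r*np.sin(np.radians(az)),z])
   q1=q0
   for t in np.linspace(.2,1,5): q1=solve(q1,R0,p0+t*(tgt-p0),.55)
   for daz in (az-20,az,az+15):
    for el in (40,60):
     d=-np.array([np.cos(np.radians(daz))*np.cos(np.radians(el)),np.sin(np.radians(daz))*np.cos(np.radians(el)),np.sin(np.radians(el))])
     q=q1;mx=0
     for i in range(8):
        Rq,p=tool(q);qn=solve(q,Rq,p+.045*d,.55);mx=max(mx,abs(qn-q)[[0,1]].max());q=qn;Rn,pn=tool(q)
        if pn[2]<.09: break
        best.append((np.hypot(*Rn[:2,0]),az,r,z,daz,el,i,pn,Rn[:2,0],round(mx,1),q.round(0)))
best.sort(key=lambda b:b[0])
for b in best[:12]: print(*b)
E
```

```text
0.017009588540025426 24 0.31 0.24 39 40 7 [ 0.198 -0.009  0.142] [ 0.014 -0.01 ] 26.9 [ 96. -54. -58.   1. -86. -84.]
0.02751508363256089 30 0.34 0.2 45 40 7 [0.2   0.016 0.138] [ 0.013 -0.024] 28.4 [110. -58. -58.   0. -91. -99.]
0.03248552212932463 24 0.31 0.2 39 40 7 [ 0.194 -0.004  0.136] [-0.006 -0.032] 32.0 [104. -57. -58.  -1. -90. -93.]
0.03498084577510838 24 0.34 0.24 39 40 7 [ 0.206 -0.001  0.146] [ 0.033 -0.012] 38.6 [ 99. -54. -58.   2. -87. -87.]
0.03805414696012185 24 0.31 0.2 24 60 5 [0.246 0.108 0.102] [0.033 0.018] 3.9 [ 72. -19. -58.   2. -49. -62.]
0.039799871302544663 24 0.31 0.2 39 40 6 [0.204 0.016 0.143] [ 0.029 -0.028] 32.0 [108. -56. -58.   1. -89. -97.]
0.04145669906501919 30 0.31 0.2 45 60 5 [0.253 0.101 0.102] [0.04  0.009] 5.7 [ 71. -18. -58.   3. -49. -61.]
0.042610137417459115 24 0.34 0.24 24 60 6 [0.253 0.11  0.097] [0.036 0.023] 7.4 [ 70. -17. -58.   2. -47. -60.]
0.04482607937864993 24 0.31 0.24 39 60 7 [0.248 0.036 0.091] [-0.002  0.045] 13.1 [ 55. -19. -58.  -2. -49. -41.]
0.04790271910142114 30 0.34 0.24 45 60 6 [0.266 0.094 0.094] [0.042 0.023] 5.8 [ 65. -16. -58.   2. -46. -55.]
0.048164135754883854 24 0.31 0.24 39 40 6 [0.21  0.013 0.149] [ 0.047 -0.009] 26.9 [101. -53. -58.   3. -86. -90.]
0.04907626667282557 30 0.34 0.2 45 40 6 [0.208 0.038 0.145] [ 0.046 -0.017] 28.4 [ 115.  -57.  -58.    2.  -91. -104.]
```

```bash
python3 -m creep '{"jaw":[1,1,1,1,1,1,1,1,1,1],"translation":[[-0.0083,0.0224,0.0157],[-0.0083,0.0224,0.0157],[-0.0083,0.0224,0.0157],[-0.0083,0.0224,0.0157],[-0.0083,0.0224,0.0157],[-0.0083,0.0224,0.0157],[0.032,0.0315,-0.005],[0.033,0.030,-0.005],[0.0345,0.0285,-0.005],[0.036,0.0265,-0.005]],"roll":[0,0,0,0,0,0,0,0,0,0]}' 40
python3 st.py
python3 -c "
from h import *
s=get_state();print(s['joints'].tolist(),toolT(s)[:3,:3].round(4).tolist())"
```

```text
time_s: 26.7
tcp_pos: [0.2663, 0.1096, 0.1373]
eef_rot: [-85.5, 82.7, 16.3]
contact_force: [-0.4, 1.0, -0.6]
gripper_width: 0.0316
26.7 [0.2663 0.1096 0.1373] tilt 7.318076880918402 lat 0.5755266290307883 F tool [0.6048 0.2434 1.0596] M [-0.0365 -0.0238  0.6073] 0.031602080043065146
C in tool from TCP [ 0.0917 -0.1838 -0.0805]
[75.91608166562996, -25.209372769322155, -58.26607819504015, 7.8812788180144, -53.47178144549874, -68.59467548244028] [[0.1226, -0.9709, -0.2055], [0.0359, -0.2026, 0.9786], [-0.9918, -0.1274, 0.01]]
```

```bash
python3 - <<'E'
from kin import *
np.set_printoptions(precision=4,suppress=True)
q0=np.array([75.916082,-25.209373,-58.266078,7.881279,-53.471781,-68.594675])
for rows in ([[.037,.025,-.005],[.038,.0235,-.005],[.038,.0235,-.005],[.02,.012,0]],[[.03,.035,-.008]]*4,[[.034,.03,0.0]]*4,[[.034,.03,-.01]]*4):
    q=q0
    for r in rows:
        q=run(q,[r],.55);Rq,p=tool(q);print(p,Rq[:2,0],q.round(1))
    print()
E
```

```text
[0.2638 0.1064 0.1179] [0.0836 0.0331] [ 71.7 -21.3 -58.3   5.2 -49.9 -63.1]
[0.262  0.1033 0.0963] [0.0444 0.0324] [ 67.4 -16.9 -58.3   2.3 -46.  -57.1]
[0.2593 0.1    0.0731] [0.0053 0.0339] [ 63.6 -12.2 -58.3  -0.9 -42.  -51. ]
[0.2567 0.1009 0.0604] [-0.0145  0.0351] [ 62.3  -9.6 -58.3  -2.6 -40.  -48.4]

[0.2544 0.1014 0.1255] [0.082  0.0322] [ 74.3 -24.3 -58.3   5.  -53.1 -65.4]
[0.2421 0.0927 0.1143] [0.0412 0.0299] [ 72.5 -23.4 -58.3   2.2 -52.8 -61.9]
[0.2292 0.0838 0.1038] [0.0003 0.0292] [ 70.5 -22.4 -58.3  -0.7 -52.6 -58.2]
[0.2158 0.0746 0.094 ] [-0.0404  0.0301] [ 68.3 -21.5 -58.3  -3.5 -52.5 -54.2]

[0.2576 0.1108 0.1212] [0.083  0.0316] [ 74.3 -22.5 -58.3   5.3 -51.3 -65.6]
[0.2481 0.1123 0.1048] [0.0431 0.0278] [ 72.9 -19.6 -58.3   2.5 -49.1 -62.6]
[0.2376 0.1142 0.0882] [0.003  0.0244] [ 71.7 -16.6 -58.3  -0.4 -46.9 -59.6]
[0.2263 0.1168 0.0709] [-0.0371  0.0214] [ 70.9 -13.3 -58.3  -3.4 -44.6 -56.5]

[0.2603 0.1003 0.1214] [0.0822 0.0333] [ 72.  -22.8 -58.3   5.  -51.4 -63.2]
[0.2538 0.0903 0.1051] [0.0413 0.0332] [ 68.  -20.2 -58.3   2.  -49.3 -57.3]
[0.2468 0.0797 0.0884] [0.0005 0.0359] [ 63.7 -17.3 -58.3  -1.2 -47.2 -50.9]
[0.2392 0.0688 0.0708] [-0.0399  0.0415] [ 59.2 -14.  -58.3  -4.5 -45.  -44. ]
```

```bash
python3 -m creep '{"jaw":[1,1,1,1,1,1,1,1,1,1],"translation":[[0.033,0.029,0.01],[0.033,0.029,0.01],[0.033,0.029,0.01],[-0.01,-0.005,0],[-0.03,-0.02,0],[-0.03,-0.03,0],[-0.03,-0.03,0],[-0.02,-0.03,0],[0,-0.03,0],[0,-0.02,0]],"roll":[0,0,0,0,0,0,0,0,0,0]}' 40
python3 st.py
python3 -c "
from h import *
s=get_state();T=toolT(s);print(s['joints'].tolist(),T[:3,:3].round(4).tolist(), T[:3,:3].T@(np.array([.5530,-.1922,.2])-s['tcp_pos']))"
```

```text
time_s: 27.7
tcp_pos: [0.3918, 0.1799, 0.2177]
eef_rot: [-70.4, 88.2, 31.2]
contact_force: [-0.9, -0.4, -1.8]
gripper_width: 0.0317
27.7 [0.3918 0.1799 0.2177] tilt 1.695720579668568 lat 0.6031192855526475 F tool [ 1.7795  0.9954 -0.1903] M [0.0368 0.0046 0.3601] 0.031703886376403874
C in tool from TCP [ 0.1491 -0.0529 -0.1241]
[51.69582827905464, -4.181706589058179, -30.471915276647582, 0.7127974733621484, -62.0254248935027, -40.382266607573875] [[0.0269, -0.979, -0.2019], [0.0163, -0.2015, 0.9794], [-0.9995, -0.0296, 0.0105]] [ 0.0160118  -0.08237707 -0.39711235]
```

```bash
python3 -m creep '{"jaw":[1,1,1,1,1,1,1,1,1,1],"translation":[[0,-0.0091,-0.044],[0,-0.0091,-0.044],[0,-0.0091,-0.044],[0,-0.0091,-0.044],[0,-0.0091,-0.044],[0,-0.0091,-0.044],[0,-0.0091,-0.044],[0,-0.0091,-0.044],[0,-0.0091,-0.044],[0,0,0]],"roll":[0,0,0,0,0,0,0,0,0,0.129]}' 40
python3 -m creep '{"jaw":[1,1,1,1,1,1,1,1,1,1],"translation":[[0,0,0],[0,0,0],[0,0,0],[0.03,0,0],[0.03,0,0],[0,0,0],[0,0,0],[0,0,0],[0,0,0],[0,0,0]],"roll":[0.129,0.129,0,0,0,0,0,0,0,0]}' 40
python3 -c "
from h import *
np.set_printoptions(precision=4,suppress=True)
c=save('wrist','w8');s=c['s'];T=toolT(s);print(s['time_s'],T, T[:3,:3].T@(np.array([.5530,-.1922,.047])-s['tcp_pos']))
crop('w8',230,130,410,300,4)"
```

```text
time_s: 28.7
tcp_pos: [0.5511, -0.1967, 0.2138]
eef_rot: [-61.5, 88.3, 32.6]
contact_force: [-0.5, 1.3, -1.7]
gripper_width: 0.0322
time_s: 29.7
tcp_pos: [0.5524, -0.1895, 0.1588]
eef_rot: [-51.4, 88.1, 28.3]
contact_force: [-1.0, 0.3, -1.4]
gripper_width: 0.0318
29.7 [[ 0.0295 -0.9835  0.1786  0.5524]
 [ 0.0159  0.1791  0.9837 -0.1895]
 [-0.9994 -0.0262  0.0209  0.1588]
 [ 0.      0.      0.      1.    ]] [ 0.1117  0.0018 -0.0049]
```

View pics/w8.png

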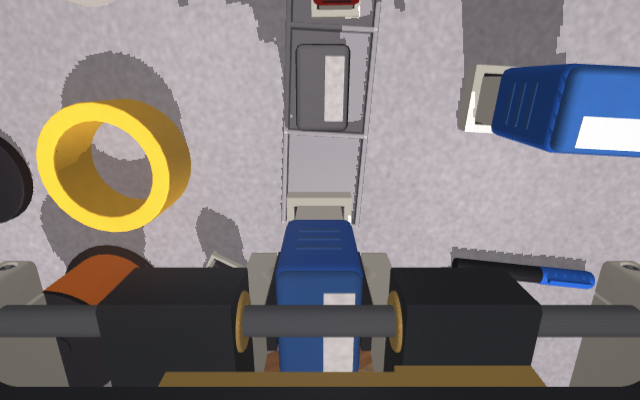

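```bash
python3 -m creep '{"jaw":[1,1,1,1,1,1,1,1,1,1],"translation":[[0,0.003,-0.0055],[0.02,0,0],[0.03,0,0],[0.03,0,0],[0.02,0,0],[0.005,0,0],[0.002,0,0],[0,0,0],[0,0,0],[0,0,0]],"roll":[0,0,0,0,0,0,0,0,0,0]}' 40
python3 -c "
from h import *
np.set_printoptions(precision=4,suppress=True)
c=save('wrist','w9');s=c['s'];T=toolT(s);print(s['time_s'],T,s['contact_force'])"
```

```text
time_s: 30.75
tcp_pos: [0.5514, -0.1927, 0.0516]
eef_rot: [-51.3, 88.1, 28.4]
contact_force: [0.1, -1.0, -0.2]
gripper_width: 0.0317
30.75 [[ 0.0293 -0.9834  0.1791  0.5514]
 [ 0.0158  0.1796  0.9836 -0.1927]
 [-0.9994 -0.026   0.0208  0.0516]
 [ 0.      0.      0.      1.    ]] [ 0.1381 -1.0439 -0.2255]
```

View pics/w9.png

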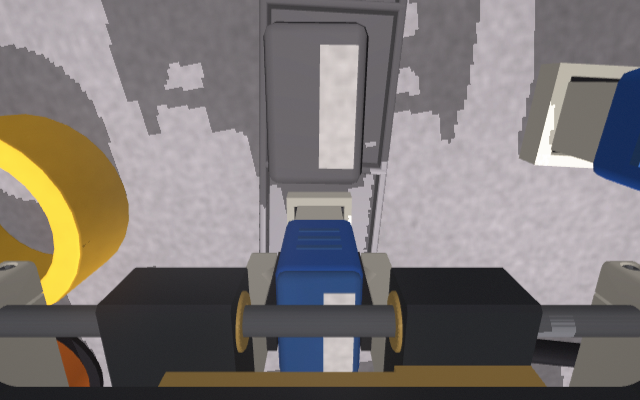

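```bash
python3 -m creep '{"jaw":[1,1,1,1,1,1,1,1,1,1],"translation":[[0.001,0,0],[0.001,0,0],[0.001,0,0],[0,0,0],[0,0,0],[0,0,0],[0,0,0],[0,0,0],[0,0,0],[0,0,0]],"roll":[0,0,0,0,0,0,0,0,0,0]}' 40
```

```text
time_s: 31.8
tcp_pos: [0.5509, -0.1925, 0.0475]
eef_rot: [-49.4, 88.2, 30.2]
contact_force: [0.2, -0.7, -0.4]
gripper_width: 0.0315
```

```bash
python3 -m creep '{"jaw":[1,1,1,1,0.6,0.2,-0.2,-0.6,-1,-1],"translation":[[0.0008,0,0],[0,0,0],[0,0,0],[0,0,0],[0,0,0],[0,0,0],[0,0,0],[0,0,0],[0,0,0],[0,0,0]],"roll":[0,0,0,0,0,0,0,0,0,0]}' 10
python3 -c "
from h import *
np.set_printoptions(precision=4,suppress=True)
c=save('wrist','w10');save('side','sd10');crop('sd10',290,110,430,215,5);s=c['s'];T=toolT(s);print(s['time_s'],s['tcp_pos'],s['gripper_width'],s['contact_force'])"
```

```text
time_s: 32.8
tcp_pos: [0.5508, -0.1925, 0.0465]
eef_rot: [-49.2, 88.2, 30.5]
contact_force: [0.6, -0.9, 0.6]
gripper_width: 0.0616
32.8 [ 0.5508 -0.1925  0.0465] 0.06162680616804821 [ 0.5767 -0.8637  0.5555]
```

View pics/w10.png

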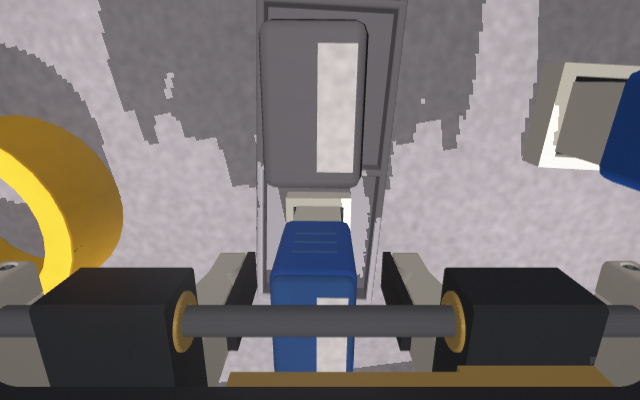

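```bash
python3 -m creep '{"jaw":[-1,-1,-1,-1,-1,-1,-1,-1,-1,-1],"translation":[[0,0,0],[0,0,0],[-0.01,0,0],[-0.02,0,0],[-0.03,0,0],[-0.04,0,0],[-0.04,0,0],[-0.03,0,0],[0,0,0],[0,0,0]],"roll":[0,0,0,0,0,0,0,0,0,0]}'
python3 -m creep '{"jaw":[-1,-1,-1,-1,-1,-1,-1,-1,-1,-1],"translation":[[0,0.01,0.04],[0,0.01,0.045],[0,0.01,0.045],[0,0.01,0.045],[0,0.01,0.045],[0,0.01,0.045],[0,0.01,0.045],[0,0,0],[0,0,0],[0,0,0]],"roll":[0,0,0,0,0,0,0,0,0,0]}'
python3 -c "
from h import *
c=save('wrist','w11');save('side','sd11');save('scene','sc11');crop('sd11',290,110,430,215,5);crop('sc11',210,125,310,225,6);print(toolT(c['s']))"
```

```text
time_s: 33.9
tcp_pos: [0.5464, -0.1952, 0.218]
eef_rot: [-51.2, 88.1, 28.4]
contact_force: [-0.7, 0.0, -0.4]
gripper_width: 0.0877
time_s: 34.9
tcp_pos: [0.5324, 0.1216, 0.2205]
eef_rot: [-49.3, 88.3, 30.3]
contact_force: [0.2, -0.6, 0.5]
gripper_width: 0.0875
[[ 0.02585461 -0.98342514  0.17946176  0.53241753]
 [ 0.0151145   0.17988581  0.98357137  0.12160178]
 [-0.99955144 -0.02271738  0.01951486  0.2205003 ]
 [ 0.          0.          0.          1.        ]]
```

View pics/w11.png

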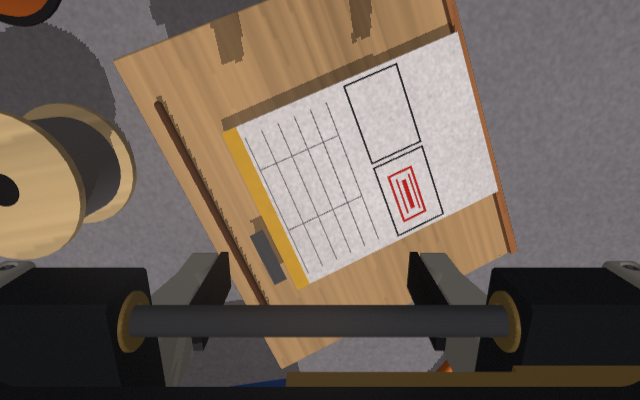

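View pics/sd11_c290_110.png

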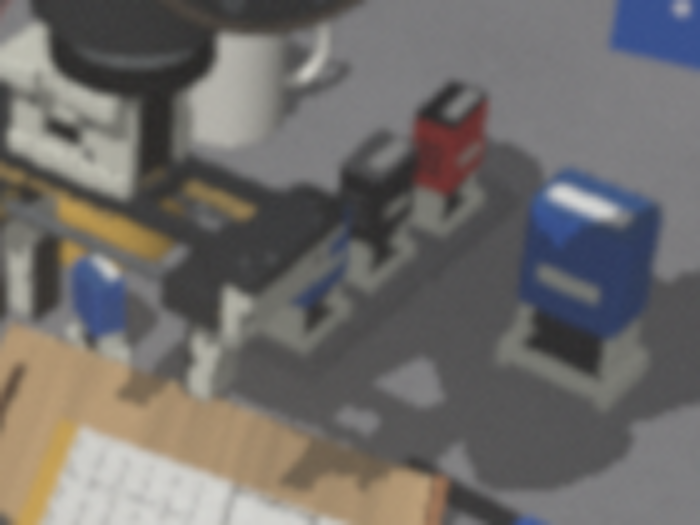

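View pics/sc11_c210_125.png

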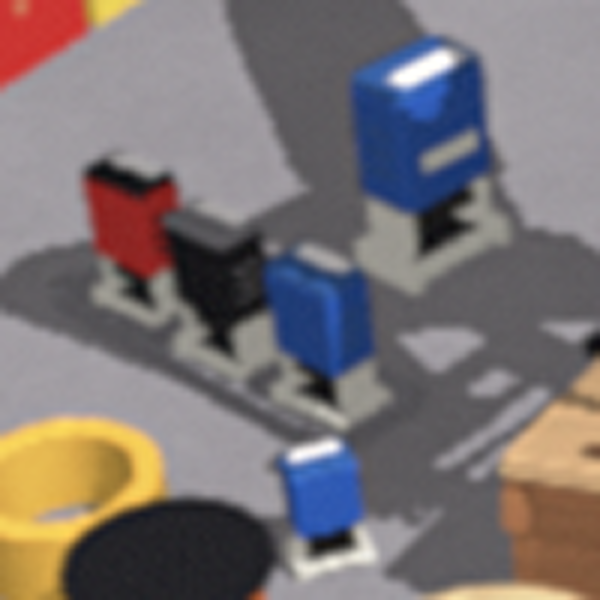

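```bash
python3 -c "
from h import *
crop('w11',320,40,520,260,3)"
```

```text
(no output)
```

View pics/w11_c320_40.png

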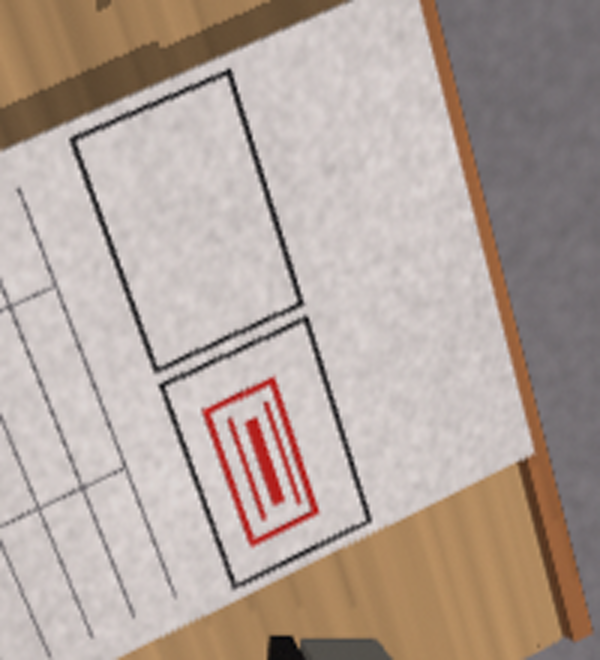

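```bash
python3 -c "
from plant import *
print(get_state()['time_s'],close_job())"
```

```text
the job is handed in; nothing more can be done
35.05 None
```

I stamped the empty box with the blue stamp, put it back in its own compartment and handed the job in at 35.05 s. The last pictures show no visible imprint in the box. I did not press again, because that would have printed twice.

- **Pick-up:** I took the blue stamp of the right size by its head, across the 32 mm, from the compartment at the desk end of the tray.
- **Tilt:** The moves have no tilt command. I got the 15° by pushing the arm against its reach limits while it held the stamp.
- **Press:** The tool was at 15.1–15.2°, within about 0.25° sideways, about 1 mm from the box centre and about 0.4° in yaw. The force followed the spring (about 5, 7 and 10 N over the 18 mm stroke), then rose to about 31 N at the solid stop, where I held for about 0.7 s. I saw no sideways drift of the tool during the press.
- **Return:** I untilted the stamp to within about 2°, set it down in its compartment, let go and backed away.

**Last checks**
- **Confirmed:** The scene camera shows the blue stamp upright in its place. The red and black stamps and the two other blue ones look undisturbed, and the gripper is clear.
- **Imprint:** The force and travel fit a full press, so the simulator may simply not draw the mark, but I could not confirm that.
- **Force:** The 31 N at the stop is well above the 10 N spring force. I commanded about 1 mm more than the stroke needed, so it was firmer than ideal.

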